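Lock the portafilter into the group head and start the coffee

ROBOT

A 6-joint arm with a two-finger parallel gripper is mounted at the origin on the work surface. World frame = base frame: x ahead of the robot, y to its left, z up, the work surface at z = 0. Lengths are in mm, angles in rad, forces in N, time in s.
With the tool pointing down it reaches from about 350 to 975 mm from the base axis. Payload 7.1 kg.
Tool frame: the origin (TCP) lies between the finger pads; the fingertips stand 8 mm ahead of it and the grasp point (between the pads) lies 11 mm behind it (ctrl.tips_ahead is the distance from the TCP to the fingertips, in mm); y points along the fingers, z is the direction in which the jaws open and shut, and the axes are right-handed (so a half turn about y gives the same grasp; the last joint's range is limited). The gripper opens to 88 mm and grips with 3 to 60 N. Pads are 20 mm wide; open, the fingers measure 115 mm over their backs; the gripper's body (75 mm by 178 mm) begins 61 mm behind the grasp point.
Start: joints at [-1.123, 0.423, 1.63, -0, 1.089, -0.019], TCP at [281.283, -558.108, 190.775] pointing down, gripper open.
Joint ranges: [-3, 3], [-0.9, 2.11], [0.09, 2.58], [-1.31, 4.45], [0.11, 2.69], [-2.54, 2.54]. Speed limits (rad/s): [2.39, 2.39, 3.01, 3.14, 3.14, 3.14].

INTERFACE

Orientations are given as a rotation vector (axis times angle).
In Python, from workcell import ctrl gives the robot as it stands.
- The arm moves only by the shell command python3 -m creep 'ROWS'. ROWS is JSON, a list of rows, each an object of numbers: "tx", "ty", "tz": the shift along the world's x, y, z in mm; "rx", "ry", "rz": the turn, a rotation vector about the world's x, y, z in rad; "fingers": the closure in counts, from 0 (fully open) to 255 (shut). A call has 1 to 10 rows; each row is the pose to reach, as a shift and turn from the pose commanded when the call began; what a row does not reach only later rows make up. A row lasts 1/8 s, in which the tool goes at most 62.5 mm and 10.7 degrees, less where a joint would pass 70% of its speed; a pose out of reach is approached as far as the arm can. A call with a gripper value outside its range is refused whole. The fingers move at their own pace and stop on an object; the grip force is fixed at half the most. Time passes only in rows, so rows that repeat a pose let the fingers close. It gives the time, the measured TCP pose, the force and the opening at its end, in the units of the state.
- ctrl.get_obs(): the state, without advancing time (a new reading comes with each control period).
- ctrl.get_image(name): name is "scene" or "top" or "wrist"; returns a dict with "pixels" (384x512x3 uint8, blue, green, red), "intrinsics" (3x3 intrinsics, pixels), "rvec" (rotation vector, rad) and "tvec" (3), from world to camera coordinates, as OpenCV has them. Camera axes: x right, y down, z forward; pixel columns grow to the right and rows downward; lengths in mm; the calibration is good to about 2 mm. A picture is of the moment at which its call begins. There is no depth.
- ctrl.close_job(): hands the job in, once; it reports no verdict.
The state is a dict: "t": time; "qpos": joint angles; "qvel": joint speeds; "joint_torque": joint torques, N m; "ee_pos": TCP position; "orientation": TCP orientation; "ft_force": force on the tool from outside, world axes, zero at the start; "moment": the same for the moment, N m; "width": finger opening in mm.
Only numpy, scipy, OpenCV 4.12 (cv2) and the standard library are available. Lean on these libraries where they do the work, as an engineer would, in place of code of your own. Each camera call takes 0.05 s, during which the arm holds its last target.

TASK

On the market drinks stall, the filled portafilter is waiting in the tamping stand: take it from there, lift it up into the coffee machine's group head with the handle well out to the machine's left (as you face its front), and swing the handle to the right until the lugs are locked fully home and it points straight out. Let go, then press the brew button on top of the machine down and release it. Do not start the brew before the portafilter is locked, and leave the cup under the spouts and the jug, tamper and fruit basket where they stand.

Things in the scene. Friction and masses are not known exactly. Their poses are not given: they have to be found in the camera images.
- portafilter: Steel portafilter with a dark wooden handle, 0.42 kg +-20 %, centre of mass about 33 mm from the basket axis towards the handle. Origin on the vertical basket axis at the spout ends (lowest point); z up, handle level along its own -x. Heights above the origin: spouts 0-26 mm, within 23 mm of the axis; ring of 67 mm diameter 26-53 mm; top rim, 62 mm diameter, at 57 mm.
- pf_rim (a point): Centre of the portafilter's top rim, on its axis, 57 mm above its origin, same axes. The two lugs stick out of the ring at the +y and -y sides, tips 42 mm from the axis, 16.5 mm wide, 5 mm thick, undersides 13 mm below this point.
- pf_grip (a point): A good place to grip the portafilter: on the handle's centre line, 115 mm from the basket axis and 27 mm above its origin; same axes. The flat-sided handle is 26 mm wide (y) and 24 mm high, 69 to 195 mm from the axis; before it a neck 13 mm wide, 12 mm high.
- stand: Fixed wooden tamping stand, 112 x 104 mm, 70 mm high, open on top; origin under the middle of its well. The portafilter hangs in it with the same axes, its origin 26 mm and its handle's centre line 53 mm above the table; lugs on the side walls, neck in a 28 mm wide notch of the wall at -x (39 to 49 mm from the middle). Lift it straight up 60 mm to clear.
- machine: Fixed one-group coffee machine, pale body, steel parts. Origin on the table; front along its own -x, z up; its left as you face the front is +y. Body 240 mm wide (y), 285 mm high, at x = -20 to 160 mm. Drip tray with grille at 47 mm height at x = -190 to -20 mm. Group head at x = -100, y = 0 mm. Thin steam wand at x = -55, y = -110 mm.
- group (a point): On the group head's vertical axis at the underside of its bayonet ring, 185 mm above the table; axes as the machine's. Head 101 mm wide, 66 mm high. The opening, 72 mm in diameter, has two slots that let the lugs in when the handle is 55 degrees left of straight out, below the yellow mark (red mark: locked): portafilter yaw = machine yaw - 0.96 rad, slack 0.17 rad either way.
- gasket (a joint): Lift of the springy gasket in the group head: 0 = free, 0.006 m = end of travel, 3.5 N per mm. The rim meets it 16.5 mm above point group; about 0.0025 when locked.
- ledge (a point): On the group axis at the top of the locking ledges, 6 mm above point group; axes as the machine's. Turned right (counter-clockwise from above) out of the slots, the lugs climb ramps from 2 to 6 mm above point group, slide along the ledges and stop about 2 degrees past straight out (equal yaws). Locked, lug undersides lie on this level, rim 13 mm above; the gasket's friction holds it.
- brew (a joint): Travel of the brew button: 0 = out, 0.006 m = fully pressed; springs back, about 5 N when fully down.
- brew_top (a point): Centre of the top face of the round green brew button, 34 mm in diameter, on the machine's top by its front right corner; pressed straight down.
- cup: Blue coffee cup, 66 mm wide, 52 mm high, standing on the grille under the group head; rim 99 mm above the table. Origin under its centre. To be left there.
- jug: Steel milk jug, 94 mm wide, 105 mm high, with a side handle, on the table. Origin under its centre. Bystander.
- tamper: Tamper with 58 mm steel foot and dark wooden grip, 85 mm high, on the table. Origin under its centre. Bystander.
- basket: Red plastic basket of yellow and green fruit, 212 mm wide, about 130 mm high. Origin under its centre. Bystander.
Things that resemble listed ones, but are neither listed nor needed, are in the scene too. Leave any red look-alike of the portafilter alone. What is shaped like the cup but red is not meant.

How it is judged:
By the outcome, as a careful person would: the job done as asked, in the order asked, and still so for the second after the job is handed in, with the robot touching nothing.
It also fails if it takes over 59 s, if anything falls off the work surface, if the arm or the gripper's body presses on something with over 40 N, if the wrist force passes 120 N, or if a joint passes its speed limit or range.

## Working session

There is one attempt and no reset: what is moved stays moved. The work goes in short steps, Python scripts to look and compute and a shell command to move; the robot and the scene stay as the last step left them, time stands still between calls to the robot, and variables do not carry over. Pictures are saved under pics/ and viewed, and the job is handed in when it is done.

```bash
mkdir -p pics; ls; cat > h.py <<'E'
import numpy as np, cv2
from workcell import ctrl
def snap(name,fn):
    d=ctrl.get_image(name); np.savez('pics/'+fn+'.npz',**{k:np.array(v) for k,v in d.items()}); cv2.imwrite('pics/'+fn+'.png',d['pixels']); return d
def load(fn): return dict(np.load('pics/'+fn+'.npz'))
def proj(d,P):
    return cv2.projectPoints(np.array(P,float).reshape(-1,1,3),d['rvec'],d['tvec'],d['intrinsics'],None)[0].reshape(-1,2)
def ray(d,uv):
    R=cv2.Rodrigues(d['rvec'])[0]; t=d['tvec'].reshape(3)
    c=-R.T@t; v=R.T@(np.linalg.inv(d['intrinsics'])@np.array([uv[0],uv[1],1.])); return c,v/np.linalg.norm(v)
def atz(d,uv,z):
    c,v=ray(d,uv); return c+v*(z-c[2])/v[2]
def crop(d,fn,x0,y0,x1,y1,s):
    im=cv2.resize(d['pixels'][y0:y1,x0:x1],None,fx=s,fy=s,interpolation=cv2.INTER_CUBIC); cv2.imwrite('pics/'+fn+'.png',im)
E
python3 - <<'E'
from h import *
for n in ['scene','top','wrist']:
    d=snap(n,n+'0'); print(n,ray(d,(256,192)))
print(ctrl.get_obs(), ctrl.tips_ahead)
E
```

```text
pics
scene (array([ 852.24345535,  799.62743601, 1379.13766777]), array([-0.24584746, -0.48545235, -0.83898453]))
top (array([ 307.00650637,  122.52898907, 1658.27004964]), array([ 0.11903314, -0.00710539, -0.99286486]))
wrist (array([ 345.55703876, -524.09857991,  383.98999688]), array([-0.24154621, -0.11370914, -0.96370413]))
{'t': 0.15, 'qpos': array([-1.12298347e+00,  4.23695872e-01,  1.63047054e+00,  1.88501542e-05,
        1.08860328e+00, -1.89858405e-02]), 'qvel': array([ 1.85707435e-03, -8.67941459e-04, -1.77183336e-03,  1.66229504e-03,
        2.17197505e-05, -9.68812042e-04]), 'joint_torque': array([-9.50823846e-05, -5.44984245e+01, -2.73918700e+01,  6.43806020e-02,
        2.04445026e-02, -8.35841570e-05]), 'ee_pos': array([ 281.10862758, -557.70739779,  190.17845705]), 'orientation': array([-0.46658195,  1.96284716, -1.96052102]), 'ft_force': array([-0.17632602, -0.25883599,  0.33554444]), 'moment': array([-0.0202938 ,  0.02851521,  0.00058483]), 'width': 87.8445391224002} 8.0
```

View pics/scene0.png

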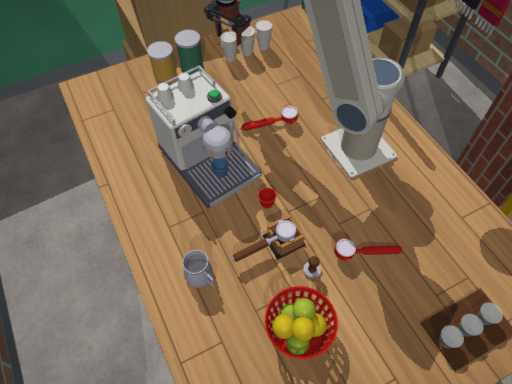

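View pics/top0.png

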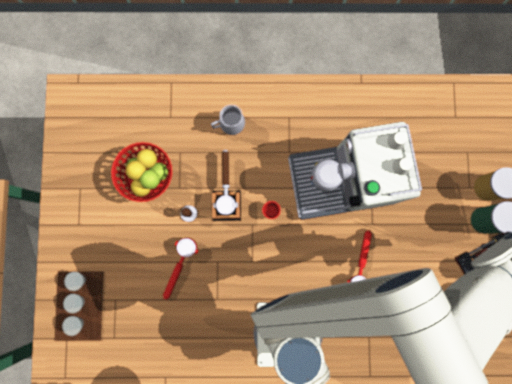

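View pics/wrist0.png

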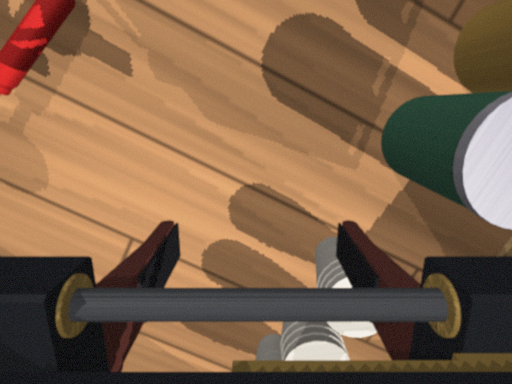

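The portafilter candidates in the scene view are a dark-handled one in the wooden stand at (286,230) and two red-handled ones on the table at (290,114) and (345,249). The dark one in the stand fits the description. Enlarging to confirm.

```bash
python3 - <<'E'
from h import *
d=load('top0'); crop(d,'c_top_st',190,140,290,230,7)
crop(d,'c_top_m',280,115,430,225,5)
s=load('scene0'); crop(s,'c_sc_st',220,190,340,280,6)
crop(s,'c_sc_m',140,60,270,210,4)
for n,uv,z in [('stand rim',(226,205),83),('handle end',(225,152),53),('group',(330,174),251),('brew',(373,187),290)]:
    print(n,atz(d,uv,z).round())
for uv in [(0,0),(511,0),(256,192)]: print(atz(d,uv,0).round())
E
```

```text
stand rim [451. 215.  83.]
handle end [644. 222.  53.]
group [ 532. -119.  251.]
brew [ 486. -242.  290.]
[1249. 1090.    0.]
[1253. -879.    0.]
[506. 111.   0.]
```

View pics/c_top_st.png

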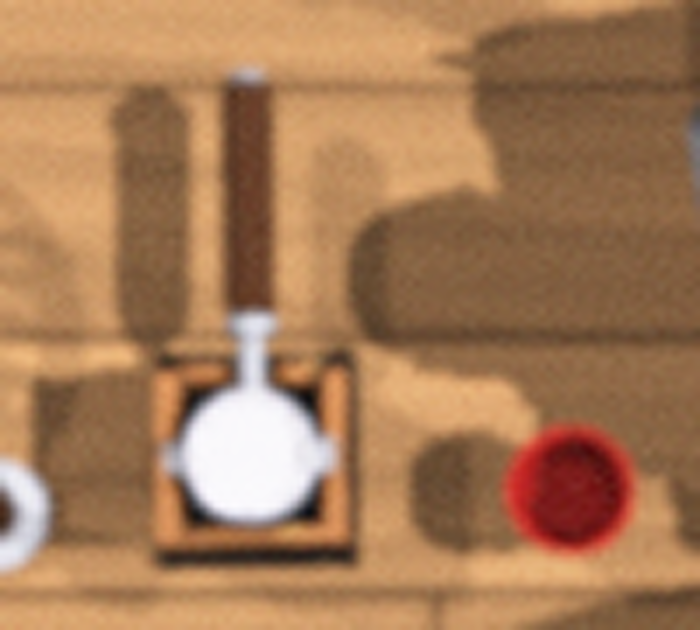

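View pics/c_top_m.png

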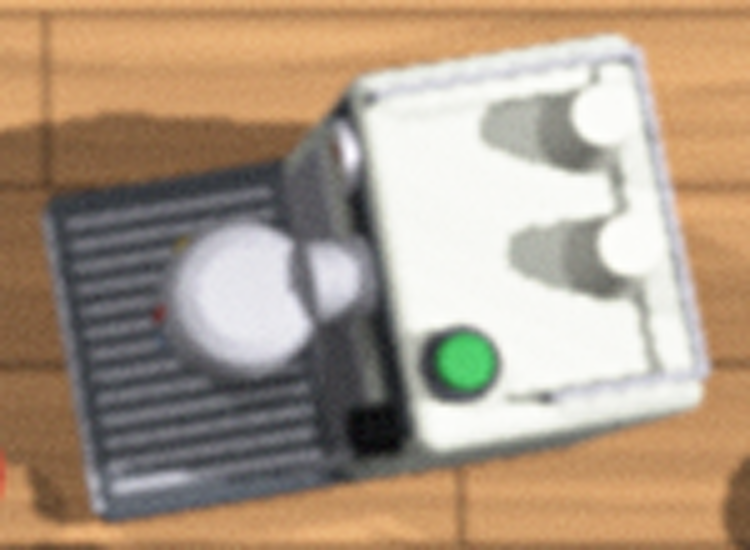

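View pics/c_sc_st.png

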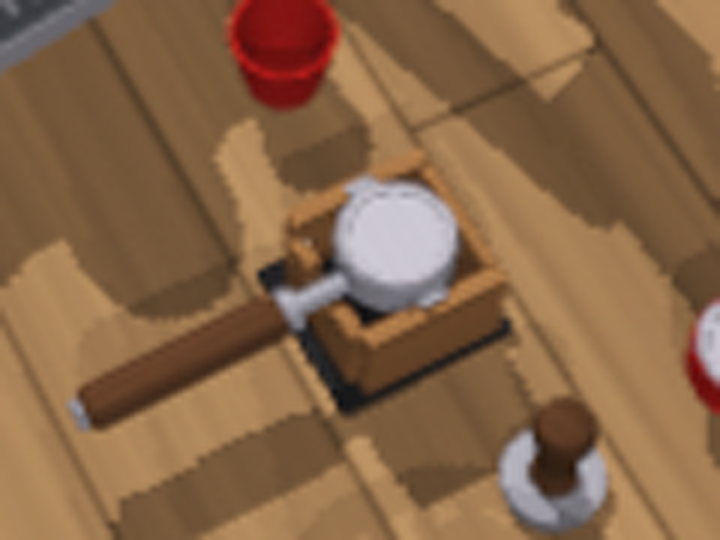

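View pics/c_sc_m.png

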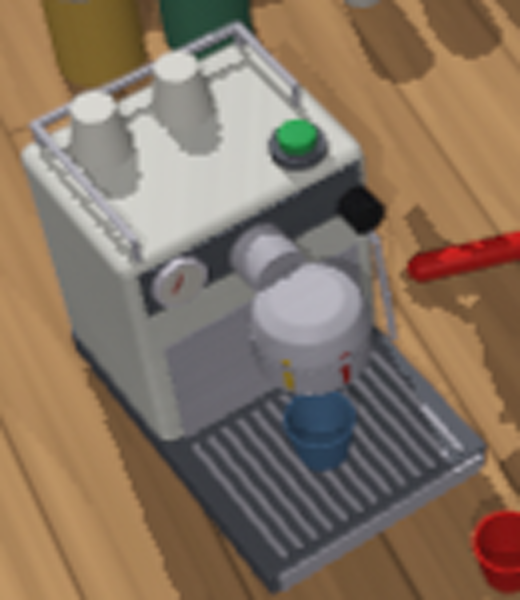

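The crop confirms it: brown-handled, in the stand, with lugs resting on the walls. Next I work out coarse poses and the tool axes, then plan the move over the machine.

```bash
python3 - <<'E'
from h import *
from scipy.spatial.transform import Rotation as R
o=ctrl.get_obs(); M=R.from_rotvec(o['orientation']).as_matrix(); print(M.round(3))
w=load('wrist0'); print(w['intrinsics'], load('top0')['intrinsics'][0,0], load('scene0')['intrinsics'][0,0])
Rc=cv2.Rodrigues(w['rvec'])[0]; c=ray(w,(0,0))[0]
print('cam in tool', M.T@(c-o['ee_pos']), (M.T@Rc.T).round(3))
t=load('top0');s=load('scene0')
def tp(x,y,x0,y0,k): return ((x+.5)/k-.5+x0,(y+.5)/k-.5+y0)
def tri(a,b):
    c1,v1=ray(t,a);c2,v2=ray(s,b)
    A=np.stack([v1,-v2],1);l=np.linalg.lstsq(A,c2-c1,rcond=None)[0]
    p,q=c1+l[0]*v1,c2+l[1]*v2; return ((p+q)/2).round(1),np.linalg.norm(p-q).round(1)
print('rim',tri(tp(250,453,190,140,7),tp(398,238,220,190,6)))
print('handle end',tri(tp(248,78,190,140,7),tp(82,412,220,190,6)))
print('brew',tri(tp(467,357,280,115,5),tp(298,135,140,60,4)))
print('head',tri(tp(243,300,280,115,5),tp(308,305,140,60,4)))
print('rail corner bl',tri(tp(625,42,280,115,5),tp(33,128,140,60,4)))
print('tray fl',tri(tp(50,205,280,115,5),tp(278,580,140,60,4)))
print('tray fr',tri(tp(100,512,280,115,5),tp(478,452,140,60,4)))
E
```

```text
[[-0.893 -0.     0.45 ]
 [-0.45   0.001 -0.893]
 [-0.    -1.    -0.001]]
[[314.57795592   0.         257.74943266]
 [  0.         314.57795592 191.09823942]
 [  0.           0.           1.        ]] 455.76211781989207 448.7446229616487
cam in tool [ -72.68582944 -193.80738034   -1.23807872] [[ 0.001  0.964  0.264]
 [ 0.    -0.264  0.964]
 [ 1.    -0.001 -0.   ]]
rim (array([452. , 219.6,  76.9]), np.float64(4.3))
handle end (array([646.7, 223. ,  53.8]), np.float64(4.4))
brew (array([ 484.1, -236.5,  304.9]), np.float64(6.6))
head (array([ 532.1, -115.6,  239.1]), np.float64(0.3))
rail corner bl (array([ 677. , -338. ,  311.3]), np.float64(4.1))
tray fl (array([631.1,  -9.1,  35.7]), np.float64(7.1))
tray fr (array([411.3, -43.9,  41.6]), np.float64(0.5))
```

The tray front corners give a machine yaw of about -1.4. The portafilter handle points along world +x. I lift first, then go over the machine for a wrist view.

```bash
python3 -m creep '[{"tz":60},{"tz":120},{"tz":180,"rz":-0.1},{"tx":30,"ty":40,"tz":230,"rz":-0.2},{"tx":60,"ty":95,"tz":260,"rz":-0.3},{"tx":90,"ty":150,"tz":260,"rz":-0.4},{"tx":120,"ty":205,"tz":260,"rz":-0.47},{"tx":150,"ty":260,"tz":260,"rz":-0.47},{"tx":180,"ty":315,"tz":260,"rz":-0.47},{"tx":205,"ty":370,"tz":260,"rz":-0.47}]'
```

```text
schema error: expected keys tx, ty, tz, rx, ry, rz, fingers
```

```bash
python3 -m creep '[{"tx":18,"ty":50},{"tx":25,"ty":68},{"tx":25,"ty":68}]'; python3 - <<'E'
from h import *
d=snap('wrist','w1')
o=ctrl.get_obs(); print(o['t'],o['ee_pos'],o['qpos'])
E
```

```text
0.2 [ 281.14670486 -557.80221674  190.30960728] [-1.12299404e+00  4.23562972e-01  1.63034799e+00  1.84241829e-05
  1.08858068e+00 -1.90311473e-02]schema error: expected keys tx, ty, tz, rx, ry, rz, fingers
```

View pics/w1.png

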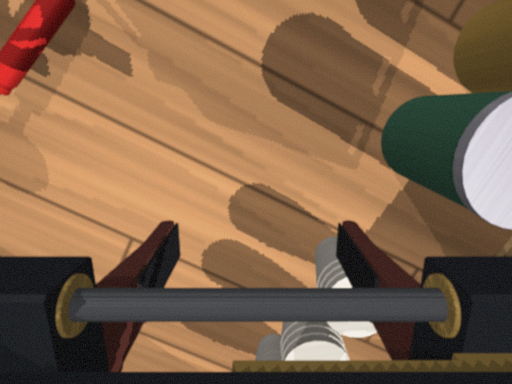

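All seven keys are needed in each row, so the call was refused and nothing moved.

```bash
python3 -m creep '[{"tx":0,"ty":0,"tz":60,"rx":0,"ry":0,"rz":0,"fingers":0},{"tx":0,"ty":0,"tz":120,"rx":0,"ry":0,"rz":0,"fingers":0},{"tx":0,"ty":0,"tz":180,"rx":0,"ry":0,"rz":-0.1,"fingers":0},{"tx":30,"ty":40,"tz":220,"rx":0,"ry":0,"rz":-0.2,"fingers":0},{"tx":60,"ty":95,"tz":260,"rx":0,"ry":0,"rz":-0.3,"fingers":0},{"tx":90,"ty":150,"tz":260,"rx":0,"ry":0,"rz":-0.4,"fingers":0},{"tx":120,"ty":205,"tz":260,"rx":0,"ry":0,"rz":-0.47,"fingers":0},{"tx":150,"ty":260,"tz":260,"rx":0,"ry":0,"rz":-0.47,"fingers":0},{"tx":180,"ty":315,"tz":260,"rx":0,"ry":0,"rz":-0.47,"fingers":0},{"tx":205,"ty":370,"tz":260,"rx":0,"ry":0,"rz":-0.47,"fingers":0}]'
```

```text
t: 1.45
ee_pos: [482.6, -195.3, 450.7]
orientation: [-0.004, -2.22, 2.22]
ft_force: [1.2, 0.4, -0.1]
width: 87.5
```

```bash
python3 -m creep '[{"tx":13,"ty":38,"tz":0,"rx":0,"ry":0,"rz":0,"fingers":0},{"tx":25,"ty":68,"tz":0,"rx":0,"ry":0,"rz":0,"fingers":0},{"tx":25,"ty":68,"tz":0,"rx":0,"ry":0,"rz":0,"fingers":0},{"tx":25,"ty":68,"tz":0,"rx":0,"ry":0,"rz":0,"fingers":0}]'; python3 - <<'E'
from h import *
d=snap('wrist','w2')
o=ctrl.get_obs(); print(o['t'],o['ee_pos'],o['qpos'],o['qvel'].max())
E
```

```text
t: 1.95
ee_pos: [506.8, -129.6, 450.6]
orientation: [-0.003, -2.219, 2.22]
ft_force: [-0.0, -0.8, 0.3]
width: 87.9
2.0 [ 506.71102129 -129.96363323  450.70761239] [-2.73595557e-01  6.90743034e-02  1.51081434e+00 -3.48235734e-04
  1.56188082e+00  1.30111381e+00] 0.0031975057261946025
```

View pics/w2.png

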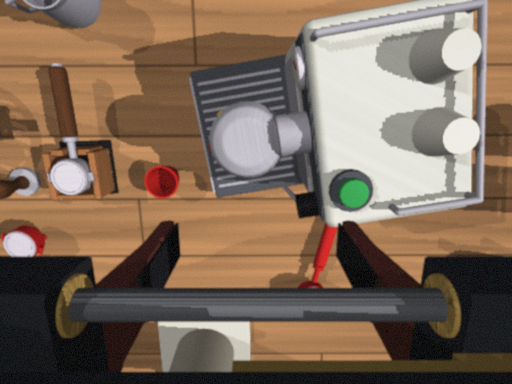

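The wrist view shows the machine with its head at (246,138) and the green button at (353,192), plus the stand and portafilter at (70,178). I enlarge both for a precise fit.

```bash
python3 - <<'E'
from h import *
d=load('w2'); crop(d,'c_w2_m',185,0,495,230,2.5); crop(d,'c_w2_h',190,80,390,230,4); crop(d,'c_w2_p',30,50,130,210,5)
E
```

```text
(no output)
```

View pics/c_w2_m.png

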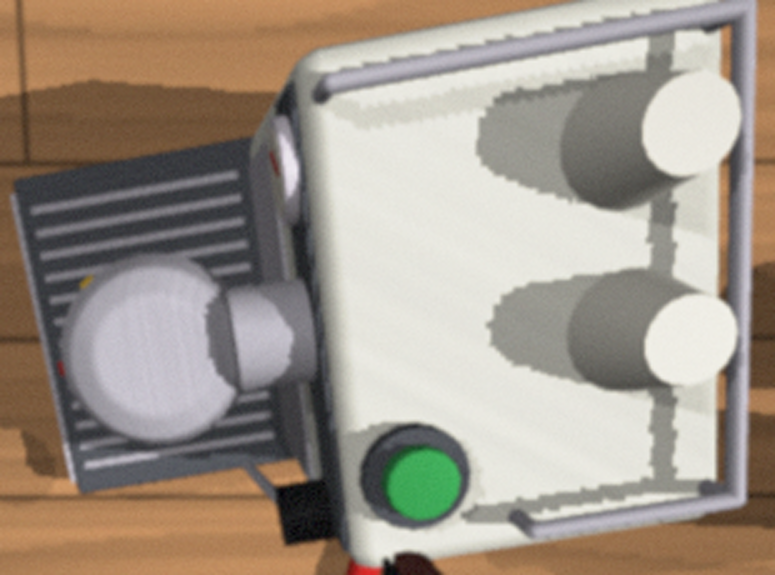

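View pics/c_w2_h.png

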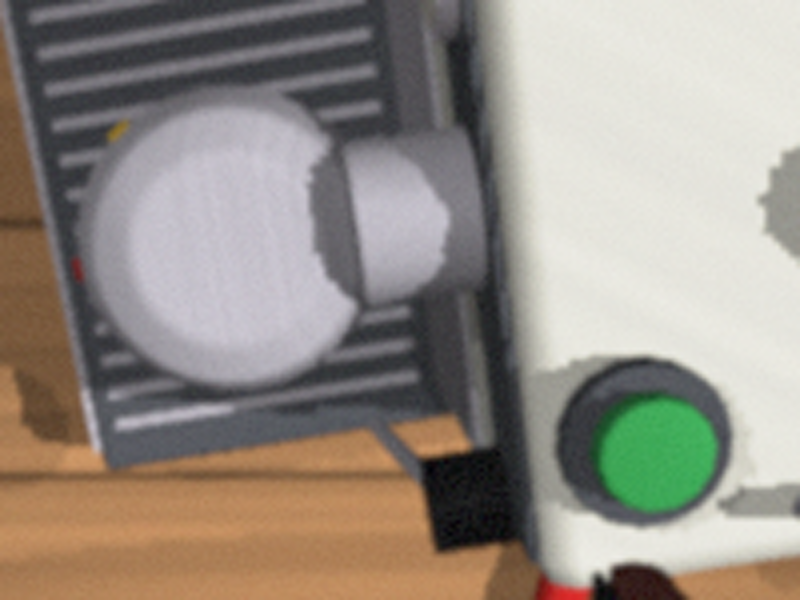

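View pics/c_w2_p.png

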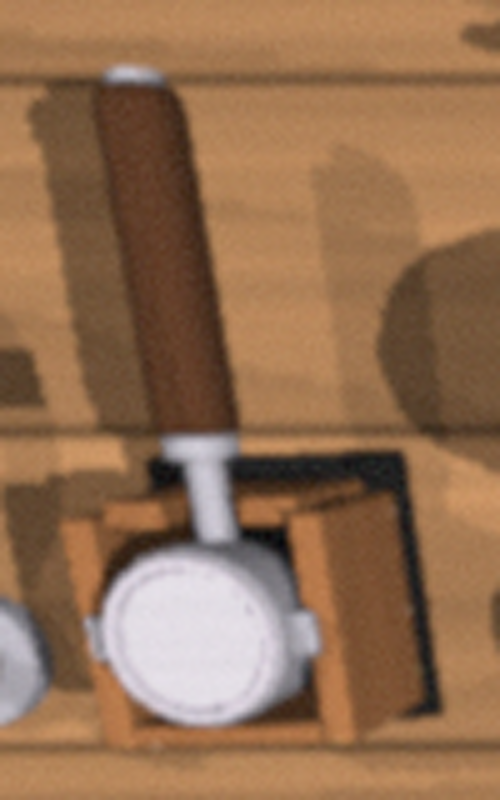

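```bash
cat > fit.py <<'E'
from h import *
from scipy.optimize import least_squares
def tp(x,y,x0,y0,k): return np.array(((x+.5)/k-.5+x0,(y+.5)/k-.5+y0))
D={'w':load('w2'),'t':load('top0'),'s':load('scene0')}
ob=[('w','fl',tp(13,186,185,0,2.5)),('w','fr',tp(80,491,185,0,2.5)),('w','h',tp(233,238,190,80,4)),
('t','fl',tp(48,207,280,115,5)),('t','fr',tp(98,516,280,115,5)),('t','h',tp(243,300,280,115,5)),
('s','fl',tp(277,582,140,60,4)),('s','fr',tp(483,452,140,60,4)),('s','h',tp(308,307,140,60,4)),
('w','b',tp(658,453,190,80,4)),('t','b',tp(467,357,280,115,5)),('s','b',tp(298,134,140,60,4))]
def pts(p):
    X,Y,a,w,zt,zh,xb,yb,zb=p
    M=np.array([[np.cos(a),-np.sin(a)],[np.sin(a),np.cos(a)]])
    f=lambda x,y,z:np.r_[M@[x,y]+[X,Y],z]
    return {'fl':f(-190,w,zt),'fr':f(-190,-w,zt),'h':f(-100,0,zh),'b':f(xb,yb,zb)}
def res(p):
    P=pts(p)
    return np.concatenate([(proj(D[c],P[k])[0]-uv) for c,k,uv in ob])
if __name__=='__main__':
    r=least_squares(res,[530,-215,-1.4,110,47,240,20,-90,290],loss='soft_l1')
    print(r.x.round(3)); 
    for o,e in zip(ob,r.fun.reshape(-1,2)): print(o[0],o[1],e.round(2))
    P=pts(r.x); print({k:v.round(1) for k,v in P.items()})
    np.save('fit.npy',r.x)
E
python3 fit.py
```

```text
[ 551.585 -213.399   -1.399  115.363   38.914  235.798   10.445  -70.533
  306.671]
w fl [0.4  0.09]
w fr [ 0.12 -1.35]
w h [-0.57  1.4 ]
t fl [-0.8  -0.23]
t fr [0.95 0.82]
t h [-0.4  -0.62]
s fl [-0.97 -0.46]
s fr [-0.03 -0.55]
s h [-0.45  0.58]
w b [ 0.07 -0.06]
t b [-0.72  0.88]
s b [-0.87 -0.29]
{'fl': array([632.8,  -6.5,  38.9]), 'fr': array([405.5, -45.9,  38.9]), 'h': array([ 534.5, -114.9,  235.8]), 'b': array([ 483.9, -235.7,  306.7])}
```

```bash
cat > ov.py <<'E'
from fit import *
import sys
def overlay(X,Y,a,fn,extra=0):
    M=np.array([[np.cos(a),-np.sin(a)],[np.sin(a),np.cos(a)]])
    def f(L): return np.array([np.r_[M@[x,y]+[X,Y],z] for x,y,z in L])
    th=np.linspace(0,2*np.pi,80)
    out=[]
    for c,(x0,y0,x1,y1),k in [('w',(185,0,495,230),2.5),('t',(280,115,430,225),5),('s',(140,60,270,210),4)]:
        im=cv2.resize(D[c]['pixels'][y0:y1,x0:x1],None,fx=k,fy=k,interpolation=cv2.INTER_CUBIC)
        def line(L,col):
            q=proj(D[c],f(L)); q=((q-[x0,y0]+.5)*k-.5)*16
            cv2.polylines(im,[q.round().astype(np.int32)],False,col,1,cv2.LINE_AA,4)
        for z,col in [(185,(0,0,255)),(251,(255,0,0))]:
            line([(-100+50.5*np.cos(t),50.5*np.sin(t),z) for t in th],col)
        line([(-20,-120,285),(-20,120,285),(160,120,285),(160,-120,285),(-20,-120,285)],(255,0,255))
        line([(-190,-120,47),(-190,120,47)],(0,255,255))
        cv2.imwrite(f'pics/{fn}_{c}.png',im)
if __name__=='__main__':
    overlay(*[float(v) for v in sys.argv[1:4]],sys.argv[4])
E
python3 ov.py 551.6 -213.4 -1.399 ova
```

```text
(no output)
```

View pics/ova_w.png

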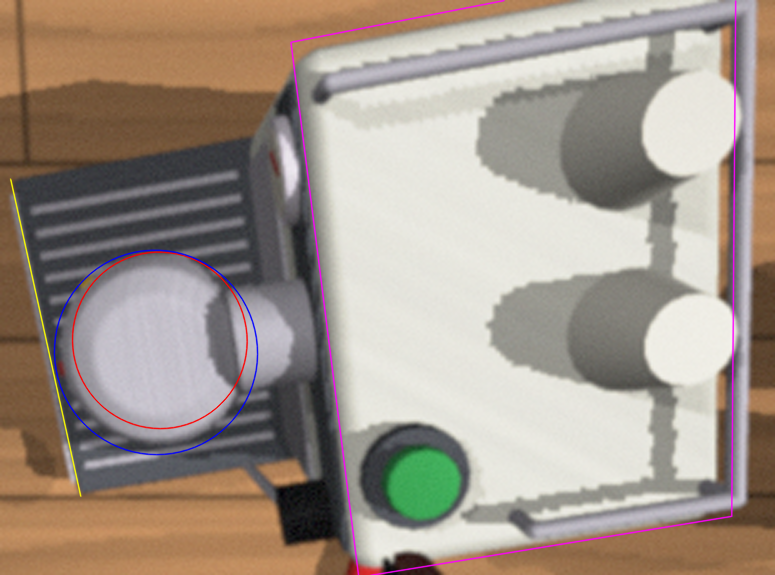

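View pics/ova_t.png

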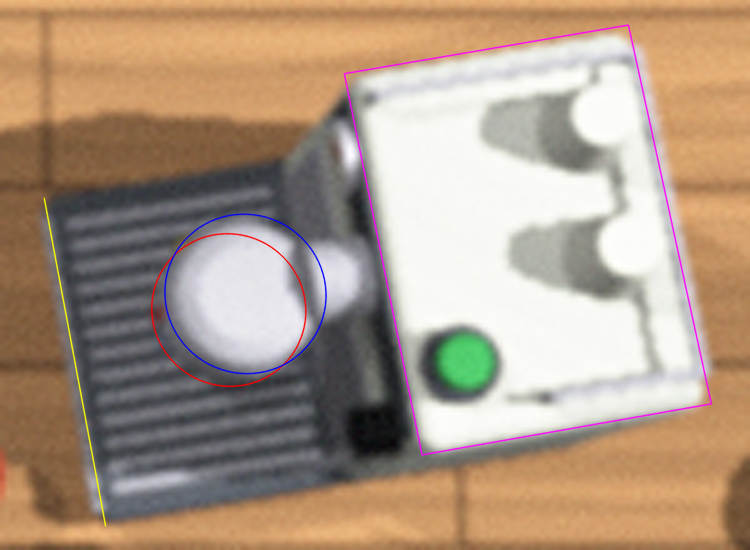

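View pics/ova_s.png

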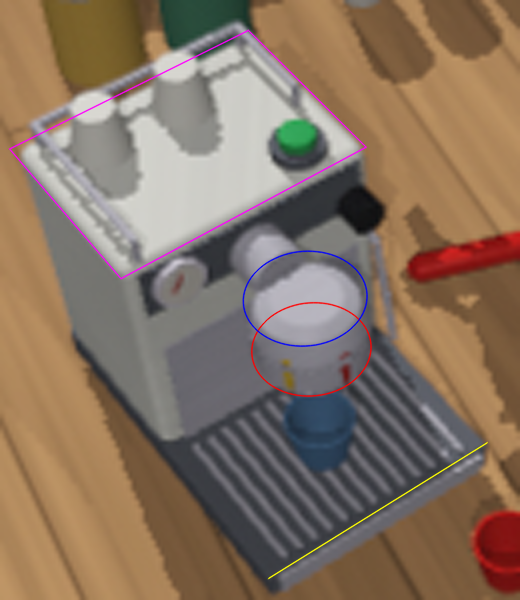

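```bash
python3 - <<'E'
from fit import *
ob=[('w','r',tp(189,638,30,50,5)),('w','e',tp(133,76,30,50,5)),('t','r',tp(250,453,190,140,7)),('t','e',tp(248,80,190,140,7)),('s','r',tp(398,238,220,190,6)),('s','e',tp(82,410,220,190,6))]
def f(p):
    x,y,a,L=p; return {'r':[x,y,83],'e':[x-L*np.cos(a),y-L*np.sin(a),53]}
r=least_squares(lambda p:np.concatenate([proj(D[c],f(p)[k])[0]-uv for c,k,uv in ob]),[452,217,-3.14,195])
print(r.x.round(3));
for o,e in zip(ob,r.fun.reshape(-1,2)): print(o[:2],e.round(2))
for c in 'wts':
    o=[q for q in ob if q[0]==c]
    print(c,atz(D[c],o[0][2],83).round(1),atz(D[c],o[1][2],53).round(1), atz(D[c],tp(*{'w':(233,238,190,80,4),'t':(243,300,280,115,5),'s':(308,307,140,60,4)}[c]),236).round(1))
E
```

```text
[452.469 220.332  -3.121 194.953]
('w', 'r') [-0.12  0.01]
('w', 'e') [0.55 0.35]
('t', 'r') [-0.7   0.19]
('t', 'e') [-0.75  0.06]
('s', 'r') [-0.56 -0.77]
('s', 'e') [-0.67  0.76]
w [452.5 220.1  83. ] [648.  225.3  53. ] [ 536.3 -115.6  236. ]
t [453.1 217.9  83. ] [647.6 221.7  53. ] [ 532.5 -116.1  236. ]
s [452.2 223.7  83. ] [644.3 223.   53. ] [ 532.2 -116.3  236. ]
```

Portafilter axis is about (452.5, 220) with the handle direction at 0.02 rad, so pf_grip is about (567.5, 222.4, 53). The head axis is about (534, -116). Moving above the handle.

```bash
python3 -m creep '[{"tx":8,"ty":50,"tz":0,"rx":0,"ry":0,"rz":0.02,"fingers":0},{"tx":18,"ty":110,"tz":-10,"rx":0,"ry":0,"rz":0.023,"fingers":0},{"tx":28,"ty":168,"tz":-30,"rx":0,"ry":0,"rz":0.023,"fingers":0},{"tx":38,"ty":222,"tz":-60,"rx":0,"ry":0,"rz":0.023,"fingers":0},{"tx":48,"ty":270,"tz":-100,"rx":0,"ry":0,"rz":0.023,"fingers":0},{"tx":55,"ty":312,"tz":-145,"rx":0,"ry":0,"rz":0.023,"fingers":0},{"tx":61,"ty":345,"tz":-190,"rx":0,"ry":0,"rz":0.023,"fingers":0},{"tx":61,"ty":352,"tz":-240,"rx":0,"ry":0,"rz":0.023,"fingers":0},{"tx":61,"ty":352,"tz":-270,"rx":0,"ry":0,"rz":0.023,"fingers":0},{"tx":61,"ty":352,"tz":-270,"rx":0,"ry":0,"rz":0.023,"fingers":0}]'; python3 - <<'E'
from h import *
d=snap('wrist','w3')
o=ctrl.get_obs(); print(o['t'],o['ee_pos'],o['qpos'])
print(proj(d,[[567.5,222.4,65],[452.5,220,83],[647.5,224,53]]))
E
```

```text
t: 3.25
ee_pos: [566.7, 221.1, 178.3]
orientation: [-0.026, 2.213, -2.217]
ft_force: [-0.1, -0.4, -0.1]
width: 88.2
3.3 [568.07833613 221.66388977 180.36597861] [ 3.52585123e-01  4.13584266e-01  1.67178385e+00 -1.47367356e-04
  1.05796095e+00  1.90501689e+00]
[[257.64942386 178.16935661]
 [258.01568507 289.40365448]
 [257.44729892  94.92608744]]
```

View pics/w3.png

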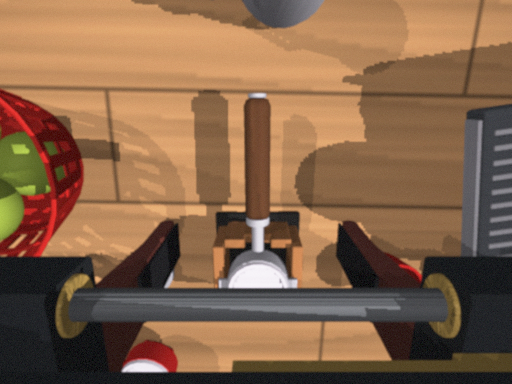

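The handle is centred between the jaws at u≈257, with its end at (257,95) as predicted. Descending and closing.

```bash
python3 -m creep '[{"tx":0,"ty":0.5,"tz":-50,"rx":0,"ry":0,"rz":0,"fingers":0},{"tx":0,"ty":0.5,"tz":-100,"rx":0,"ry":0,"rz":0,"fingers":0},{"tx":0,"ty":0.5,"tz":-130,"rx":0,"ry":0,"rz":0,"fingers":0},{"tx":0,"ty":0.5,"tz":-138,"rx":0,"ry":0,"rz":0,"fingers":0},{"tx":0,"ty":0.5,"tz":-138,"rx":0,"ry":0,"rz":0,"fingers":0},{"tx":0,"ty":0.5,"tz":-138,"rx":0,"ry":0,"rz":0,"fingers":255},{"tx":0,"ty":0.5,"tz":-138,"rx":0,"ry":0,"rz":0,"fingers":255},{"tx":0,"ty":0.5,"tz":-138,"rx":0,"ry":0,"rz":0,"fingers":255},{"tx":0,"ty":0.5,"tz":-138,"rx":0,"ry":0,"rz":0,"fingers":255},{"tx":0,"ty":0.5,"tz":-138,"rx":0,"ry":0,"rz":0,"fingers":255}]'
```

```text
t: 4.55
ee_pos: [568.0, 223.4, 42.8]
orientation: [-0.022, 2.211, -2.211]
ft_force: [0.4, -0.1, 0.4]
width: 41.6
```

```bash
python3 -m creep '[{"tx":0,"ty":0,"tz":0,"rx":0,"ry":0,"rz":0,"fingers":255},{"tx":0,"ty":0,"tz":0,"rx":0,"ry":0,"rz":0,"fingers":255},{"tx":0,"ty":0,"tz":0,"rx":0,"ry":0,"rz":0,"fingers":255},{"tx":0,"ty":0,"tz":0,"rx":0,"ry":0,"rz":0,"fingers":255}]'
```

```text
t: 5.05
ee_pos: [568.0, 223.3, 42.7]
orientation: [-0.022, 2.212, -2.212]
ft_force: [0.4, -0.5, 0.1]
width: 2.1
```

The jaws closed to 2 mm, so the handle isn't between the pads. Checking.

```bash
python3 - <<'E'
from h import *
d=snap('wrist','w4'); s=snap('scene','s4'); crop(s,'s4c',200,170,340,290,5)
o=ctrl.get_obs(); print(o['ft_force'],o['width'],o['moment'])
E
```

```text
[0.09843316 0.12661461 0.25992563] 0.3559066782983813 [ 0.05554873 -0.00618086 -0.03789315]
```

View pics/w4.png

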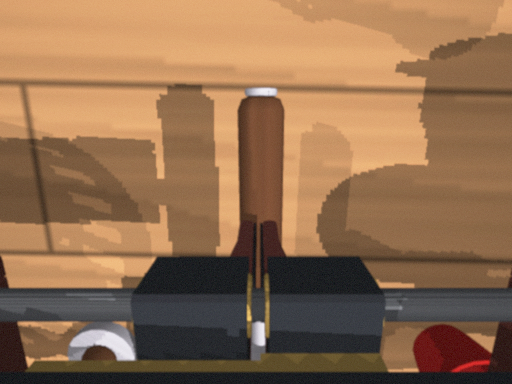

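View pics/s4c.png

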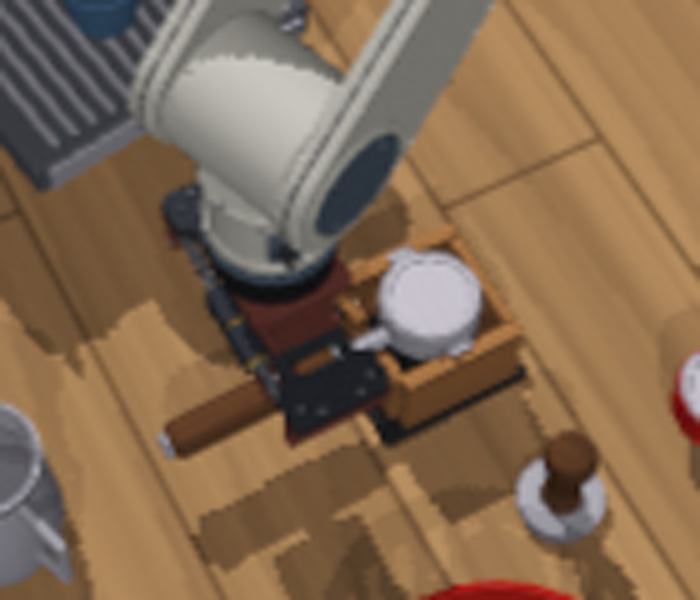

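In w4 the closed fingertips at (262,222) sit in front of (above) the handle, which spans columns 238–284. The tips seem higher than the stated 8 mm ahead of the TCP. Before going lower I reopen and measure the tips with the cameras.

```bash
python3 -m creep '[{"tx":0,"ty":0,"tz":0,"rx":0,"ry":0,"rz":0,"fingers":0},{"tx":0,"ty":0,"tz":0,"rx":0,"ry":0,"rz":0,"fingers":0},{"tx":0,"ty":0,"tz":0,"rx":0,"ry":0,"rz":0,"fingers":0},{"tx":0,"ty":0,"tz":0,"rx":0,"ry":0,"rz":0,"fingers":0},{"tx":0,"ty":0,"tz":0,"rx":0,"ry":0,"rz":0,"fingers":0}]';python3 - <<'E'
from h import *
d=snap('wrist','w5'); s=snap('scene','s5'); crop(s,'s5c',215,190,315,270,8)
p=ctrl.get_obs()['ee_pos']
for z in (34,78):
  for y in (44,-44): print(z,y,proj(d,[p[0],p[1]+y,z]),((proj(s,[p[0],p[1]+y,z])[0]-[215,190]+.5)*8-.5))
E
```

```text
t: 5.78
ee_pos: [568.0, 223.3, 42.8]
orientation: [-0.022, 2.211, -2.211]
ft_force: [-0.3, -0.0, -0.4]
width: 46.8
34 44 [[195.17201951 213.43983892]] [368.74043149 575.73826825]
34 -44 [[324.17785562 215.79103932]] [271.05046887 403.11157169]
78 44 [[179.68891175 240.23319537]] [369.16306925 529.64597927]
78 -44 [[340.50271109 243.10000866]] [268.9968061  354.00314857]
```

View pics/s5c.png

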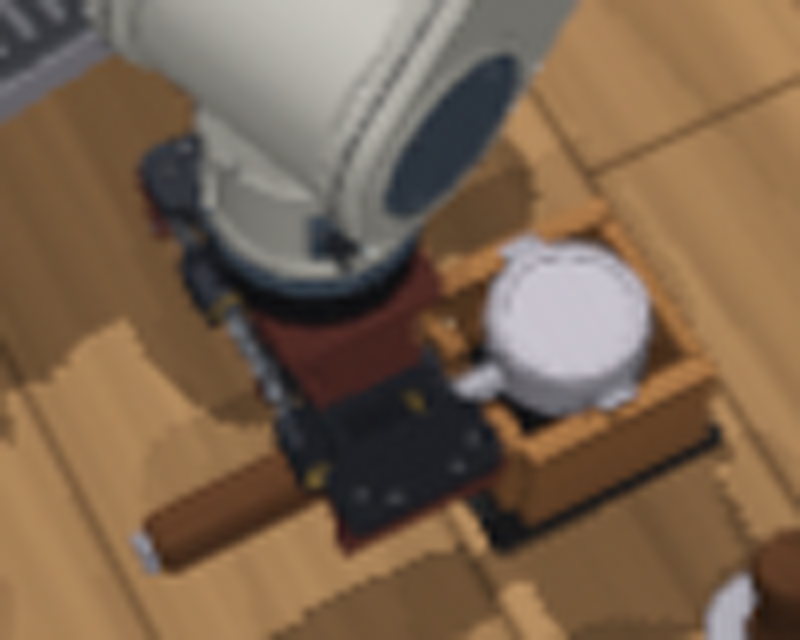

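View pics/w5.png

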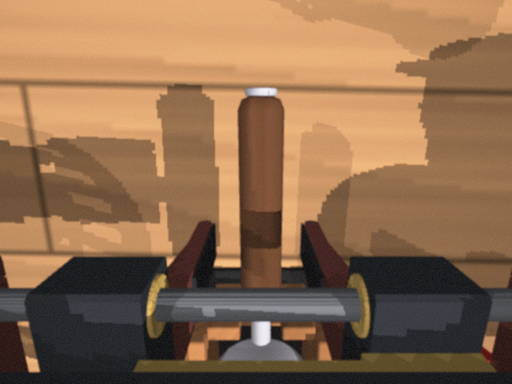

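The tip gap is 87 px for 46.8 mm, which puts the tips about 169 mm from the camera, i.e. at z≈80, above the handle. So the real tips sit about 45 mm higher than the stated tool length implies. I go down in small steps, with force and picture checks.

```bash
python3 -m creep '[{"tx":0,"ty":0,"tz":0,"rx":0,"ry":0,"rz":0,"fingers":0},{"tx":0,"ty":0,"tz":0,"rx":0,"ry":0,"rz":0,"fingers":0},{"tx":0,"ty":0,"tz":0,"rx":0,"ry":0,"rz":0,"fingers":0},{"tx":0,"ty":0,"tz":-10,"rx":0,"ry":0,"rz":0,"fingers":0},{"tx":0,"ty":0,"tz":-20,"rx":0,"ry":0,"rz":0,"fingers":0},{"tx":0,"ty":0,"tz":-20,"rx":0,"ry":0,"rz":0,"fingers":0}]';python3 - <<'E'
from h import *
d=snap('wrist','w6'); s=snap('scene','s6'); t=snap('top','t6')
crop(s,'s6c',215,190,315,270,8); crop(d,'w6c',140,190,380,370,3)
o=ctrl.get_obs();print(o['ee_pos'],o['width'],ray(d,(0,0))[0])
E
```

```text
t: 6.62
ee_pos: [567.0, 222.9, 21.4]
orientation: [-0.025, 2.212, -2.214]
ft_force: [-0.1, 0.8, -0.4]
width: 87.9
[568.0652932  223.3310084   22.66584677] 87.85979023680656 [639.57148594 225.76058801 215.08348054]
```

View pics/s6c.png

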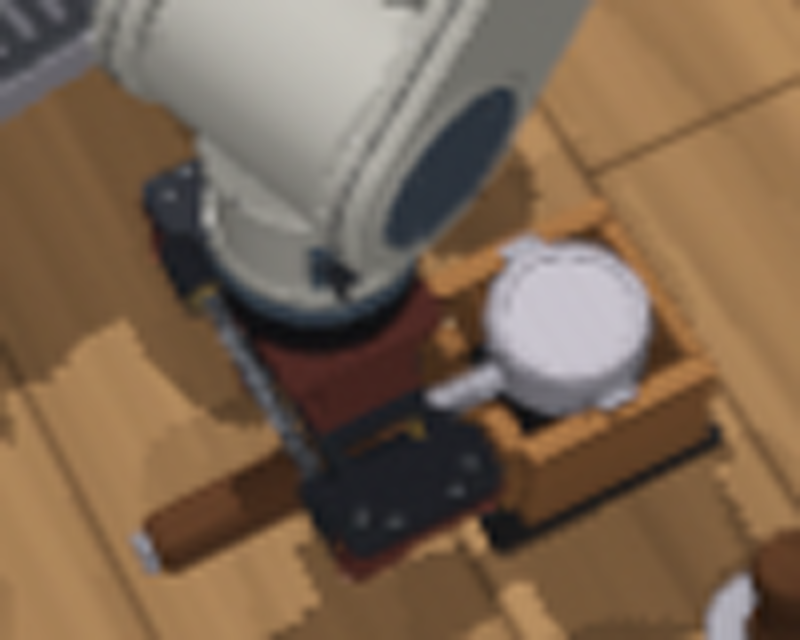

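View pics/w6c.png

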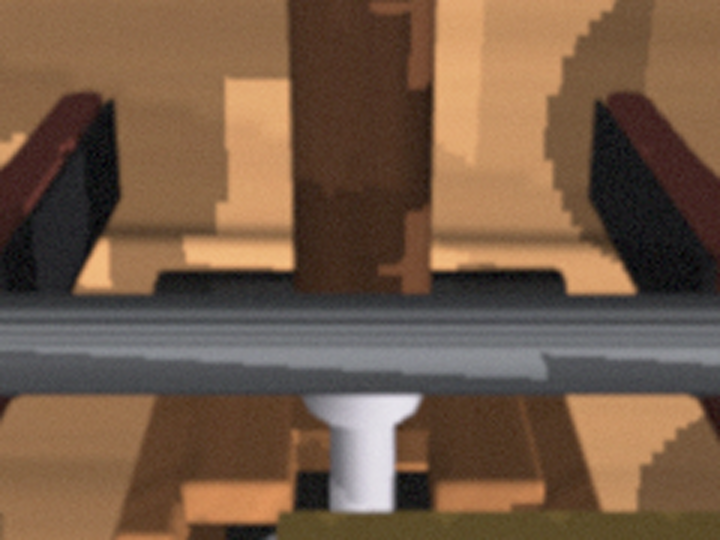

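The tip gap is now 159 px for 87.9 mm, so the tips are at z≈55. Another 20 mm brings the pad centre to the handle's centre line.

```bash
python3 -m creep '[{"tx":0,"ty":0,"tz":-5,"rx":0,"ry":0,"rz":0,"fingers":0},{"tx":0,"ty":0,"tz":-10,"rx":0,"ry":0,"rz":0,"fingers":0},{"tx":0,"ty":0,"tz":-15,"rx":0,"ry":0,"rz":0,"fingers":0},{"tx":0,"ty":0,"tz":-15,"rx":0,"ry":0,"rz":0,"fingers":0}]';python3 - <<'E'
from h import *
d=snap('wrist','w7'); s=snap('scene','s7')
crop(s,'s7c',215,190,315,270,8); crop(d,'w7c',140,190,380,370,3)
o=ctrl.get_obs();print(o['ee_pos'],o['width'],o['ft_force'],ray(d,(0,0))[0])
E
```

```text
t: 7.28
ee_pos: [567.6, 223.2, 7.2]
orientation: [-0.023, 2.212, -2.212]
ft_force: [-0.3, -0.2, 0.0]
width: 87.5
[568.00067823 223.31771329   7.68866456] 87.82722636843202 [0.99650928 0.41319452 0.60862686] [639.90721896 225.88724899 201.0212866 ]
```

View pics/w7c.png

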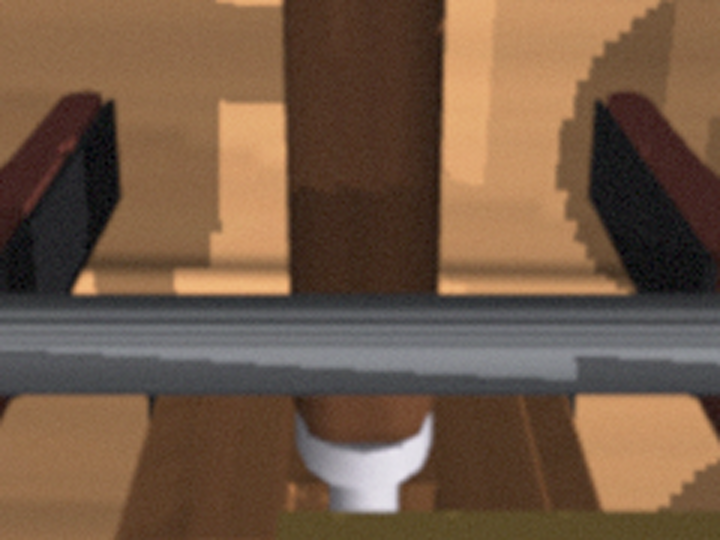

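View pics/s7c.png

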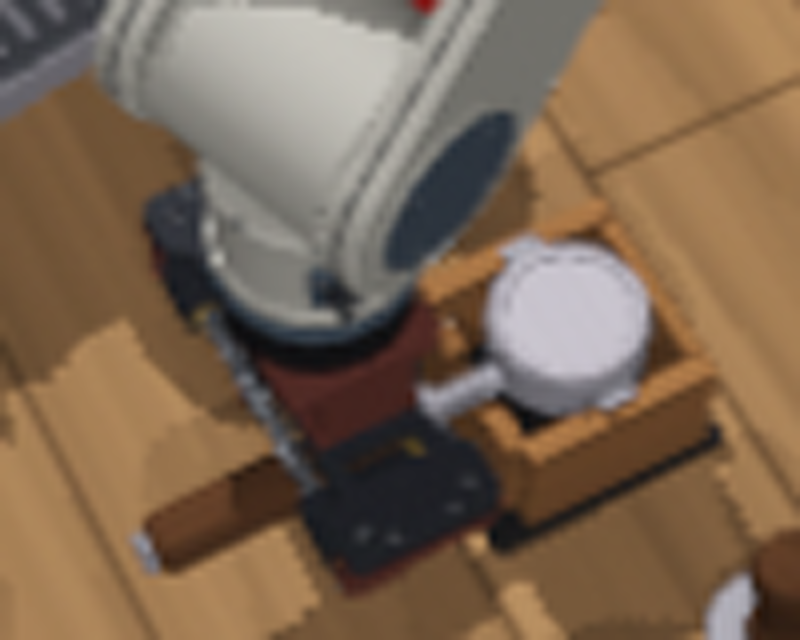

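```bash
python3 -m creep '[{"tx":0,"ty":-1.2,"tz":-3,"rx":0,"ry":0,"rz":0,"fingers":0},{"tx":0,"ty":-1.2,"tz":-6,"rx":0,"ry":0,"rz":0,"fingers":0},{"tx":0,"ty":-1.2,"tz":-6,"rx":0,"ry":0,"rz":0,"fingers":0},{"tx":0,"ty":-1.2,"tz":-6,"rx":0,"ry":0,"rz":0,"fingers":255},{"tx":0,"ty":-1.2,"tz":-6,"rx":0,"ry":0,"rz":0,"fingers":255},{"tx":0,"ty":-1.2,"tz":-6,"rx":0,"ry":0,"rz":0,"fingers":255},{"tx":0,"ty":-1.2,"tz":-6,"rx":0,"ry":0,"rz":0,"fingers":255},{"tx":0,"ty":-1.2,"tz":-6,"rx":0,"ry":0,"rz":0,"fingers":255},{"tx":0,"ty":-1.2,"tz":-6,"rx":0,"ry":0,"rz":0,"fingers":255},{"tx":0,"ty":-1.2,"tz":-6,"rx":0,"ry":0,"rz":0,"fingers":255}]'
```

```text
t: 8.62
ee_pos: [568.0, 222.0, 1.8]
orientation: [-0.022, 2.211, -2.212]
ft_force: [-0.3, -0.8, 0.3]
width: 25.8
```

Width is 25.8 mm, so the 26 mm handle is held. Lifting 70 mm straight up, slowly at first.

```bash
python3 -m creep '[{"tx":0,"ty":0,"tz":0,"rx":0,"ry":0,"rz":0,"fingers":255},{"tx":0,"ty":0,"tz":5,"rx":0,"ry":0,"rz":0,"fingers":255},{"tx":0,"ty":0,"tz":15,"rx":0,"ry":0,"rz":0,"fingers":255},{"tx":0,"ty":0,"tz":30,"rx":0,"ry":0,"rz":0,"fingers":255},{"tx":0,"ty":0,"tz":50,"rx":0,"ry":0,"rz":0,"fingers":255},{"tx":0,"ty":0,"tz":75,"rx":0,"ry":0,"rz":0,"fingers":255},{"tx":0,"ty":0,"tz":90,"rx":0,"ry":0,"rz":0,"fingers":255},{"tx":0,"ty":0,"tz":90,"rx":0,"ry":0,"rz":0,"fingers":255}]'; python3 - <<'E'
from h import *
d=snap('wrist','w8'); s=snap('scene','s8')
crop(s,'s8c',190,150,330,270,5)
o=ctrl.get_obs();print(o['ee_pos'],o['width'],o['ft_force'],o['moment'])
E
```

```text
t: 9.62
ee_pos: [569.1, 222.5, 93.6]
orientation: [-0.018, 2.211, -2.209]
ft_force: [-0.5, 0.1, -4.7]
width: 25.6
[567.71861566 222.01297908  91.61222739] 25.616700228770927 [-0.20808205  0.68439606 -5.4029514 ] [ 0.03493677 -0.36032389 -0.05011784]
```

View pics/s8c.png

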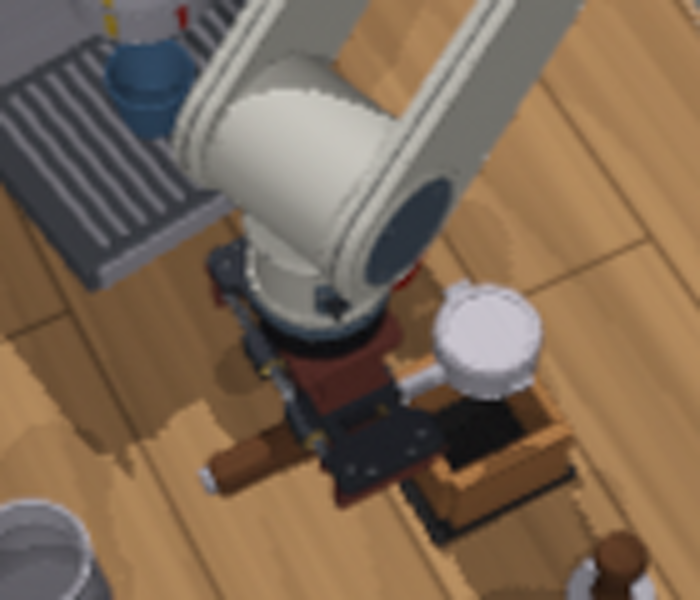

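View pics/w8.png

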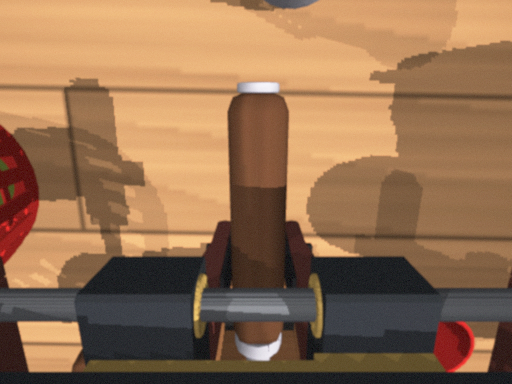

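```bash
python3 - <<'E'
from fit import *
s=load('s8'); w=load('w8')
o=proj(s,[[452.5,220.3,173],[647.4,224.3,143]])+[[.56,.77],[.67,-.76]]
print('pred',o, 'obs',tp(488,334,190,150,5),tp(207,482,190,150,5))
for dz in (-10,10): print(dz,proj(s,[[452.5,220.3,173+dz]]))
print(proj(w,[[647.4,224.3,143],[647.4,224.3,133],[647.4,224.3,153]]))
E
```

```text
pred [[287.35038606 215.440952  ]
 [231.79489117 245.47902461]] obs [287.2 216.4] [231. 246.]
-10 [[286.62180564 216.27872646]]
10 [[286.96100869 213.04370064]]
[[260.02675069  89.90246689]
 [259.9097774   90.95156754]
 [260.16132646  88.69549455]]
```

```bash
python3 - <<'E'
from fit import *
w=load('w8'); crop(w,'w8c',200,70,320,370,2.6)
c=np.array([567.6,222.6,143.])
for p in (0,.03,.06,.09):
    h=np.array([np.cos(p)*np.cos(.02),.02,np.sin(p)]); u=np.array([-np.sin(p),0,np.cos(p)])
    P=[c+h*80+u*12, c+h*80-u*0, c-h*46+u*12]
    print(p,((proj(w,P)-[200,70]+.5)*2.6-.5).round(1).tolist())
E
```

```text
0 [[158.0, 47.5], [157.5, 51.4], [157.1, 727.7]]
0.03 [[158.0, 49.4], [157.6, 50.9], [157.0, 723.8]]
0.06 [[158.1, 51.8], [157.6, 50.9], [156.9, 719.8]]
0.09 [[158.1, 54.9], [157.7, 51.3], [156.9, 715.7]]
```

View pics/w8c.png

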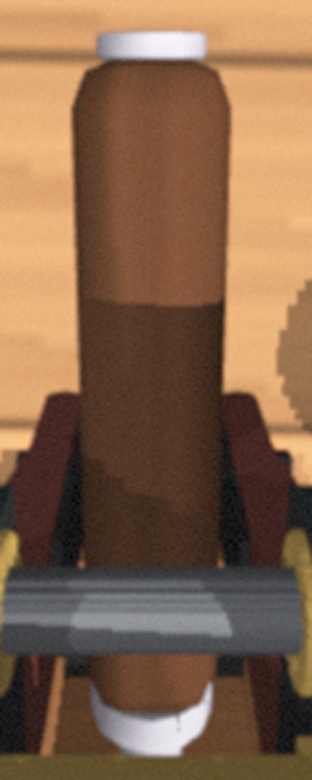

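```bash
python3 - <<'E'
from fit import *
a=load('w7'); b=load('w8')
crop(a,'w7d',200,70,320,370,2.6)
print('end pred w7',proj(a,[[452.4+195,224.2,65],[452.4+195,224.2,53],[452.4+69,221.8,65]]))
print('end pred w8',proj(b,[[452.4+195,224.2,155],[452.4+195,224.2,143],[452.4+69,221.8,155]]))
E
```

```text
end pred w7 [[262.24158006  85.74356772]
 [261.87510629  87.2923616 ]
 [261.29708721 342.49434425]]
end pred w8 [[260.43961371  88.436958  ]
 [260.25475504  89.90703076]
 [259.85908732 349.89816132]]
```

View pics/w7d.png

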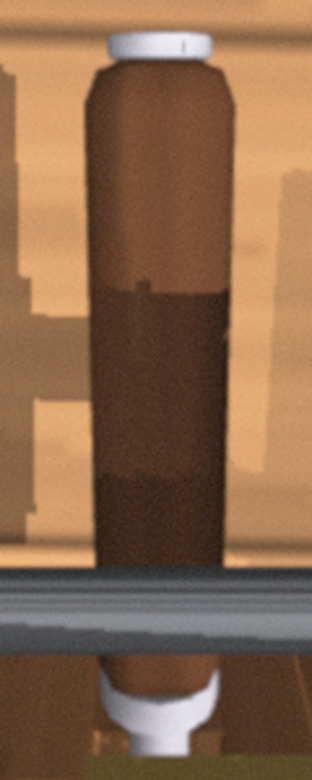

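The portafilter is held level; the estimated droop is under 0.02 rad. The group entry pose puts the handle direction at 0.78 rad, so the TCP should be about (616, -35) with ee_z about 88 (spouts 13 mm over the cup, rim 16 mm below the ring). First I go to a point 60 mm in front.

```bash
python3 -m creep '[{"tx":1,"ty":-8,"tz":0,"rx":0,"ry":0,"rz":0.03,"fingers":255},{"tx":4,"ty":-28,"tz":0,"rx":0,"ry":0,"rz":0.1,"fingers":255},{"tx":9,"ty":-53,"tz":-1,"rx":0,"ry":0,"rz":0.2,"fingers":255},{"tx":14,"ty":-80,"tz":-2,"rx":0,"ry":0,"rz":0.3,"fingers":255},{"tx":19,"ty":-107,"tz":-3,"rx":0,"ry":0,"rz":0.42,"fingers":255},{"tx":24,"ty":-134,"tz":-4,"rx":0,"ry":0,"rz":0.53,"fingers":255},{"tx":29,"ty":-160,"tz":-4,"rx":0,"ry":0,"rz":0.63,"fingers":255},{"tx":34,"ty":-182,"tz":-4,"rx":0,"ry":0,"rz":0.71,"fingers":255},{"tx":38,"ty":-198,"tz":-4,"rx":0,"ry":0,"rz":0.762,"fingers":255},{"tx":38,"ty":-198,"tz":-4,"rx":0,"ry":0,"rz":0.762,"fingers":255}]'; python3 - <<'E'
from h import *
from scipy.spatial.transform import Rotation as R
d=snap('wrist','w9'); s=snap('scene','s9'); t=snap('top','t9')
crop(s,'s9c',160,90,300,210,5)
o=ctrl.get_obs();M=R.from_rotvec(o['orientation']).as_matrix();print(o['t'],o['ee_pos'],o['width'],o['ft_force'],o['qpos']);print(M.round(3), np.arctan2(-M[1,0],-M[0,0]))
E
```

```text
t: 10.98
ee_pos: [605.4, 23.2, 86.6]
orientation: [-0.727, 1.765, -1.764]
ft_force: [0.2, -0.1, -4.1]
width: 25.9
11.125 [605.35325409  24.67916909  87.10180306] 25.468434475828122 [ 0.06179342  0.53076281 -4.69238715] [2.09205240e-02 5.27832205e-01 1.73849125e+00 4.20489761e-04
 8.76672136e-01 8.10445657e-01]
[[-0.71  -0.001  0.704]
 [-0.704  0.    -0.71 ]
 [ 0.001 -1.    -0.001]] 0.781002451457028
```

View pics/s9c.png

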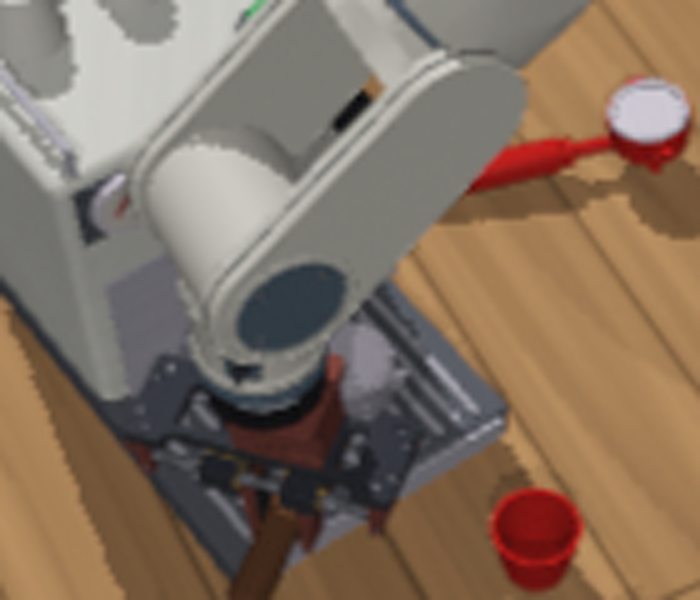

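View pics/w9.png

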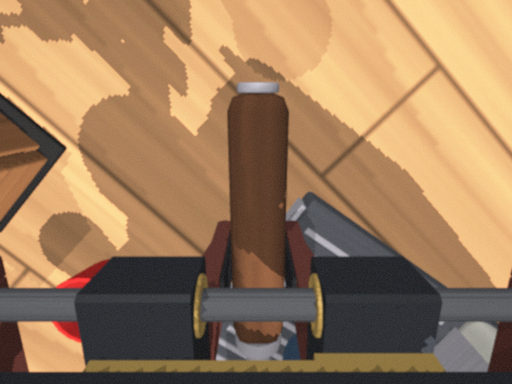

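View pics/t9.png

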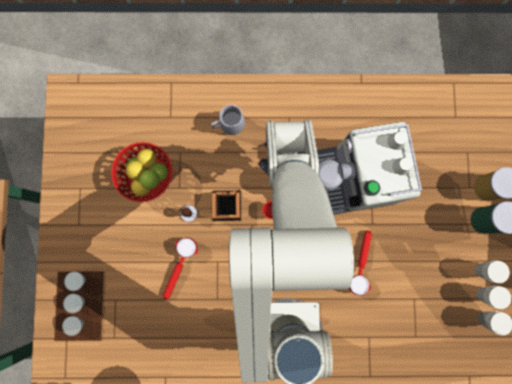

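The arm hides the group from the scene camera, and the top view shows the wrist bracket at (270–315, 125–180) next to the head at (330,175). Checking the bracket's clearance before moving in.

```bash
python3 - <<'E'
from h import *
t=load('t9'); s=load('s9')
for uv in [(268,125),(315,125),(318,180),(270,180)]:
    for z in (300,420): print(uv,z,atz(t,uv,z).round())
crop(t,'t9c',240,100,430,240,4)
crop(s,'s9d',100,20,330,240,3.2)
E
```

```text
(268, 125) 300 [676.  76. 300.]
(268, 125) 420 [643.  80. 420.]
(315, 125) 300 [676. -68. 300.]
(315, 125) 420 [643. -51. 420.]
(318, 180) 300 [506. -74. 300.]
(318, 180) 420 [488. -57. 420.]
(270, 180) 300 [506.  71. 300.]
(270, 180) 420 [489.  75. 420.]
```

View pics/t9c.png

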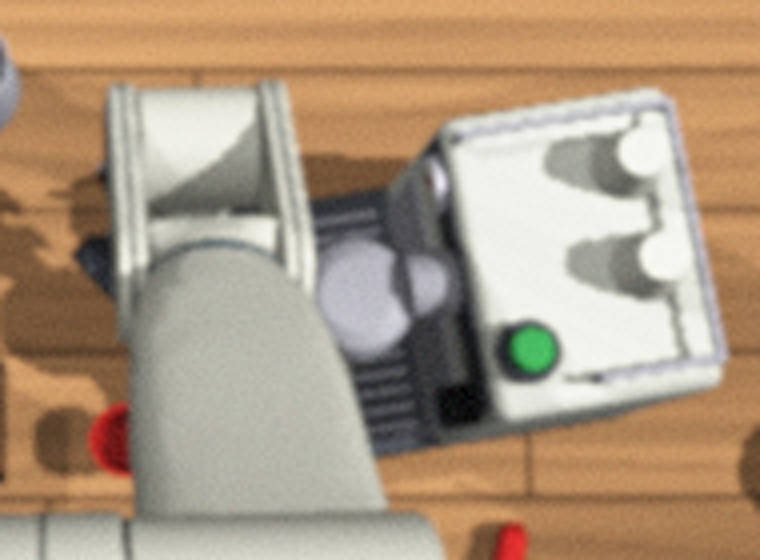

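View pics/s9d.png

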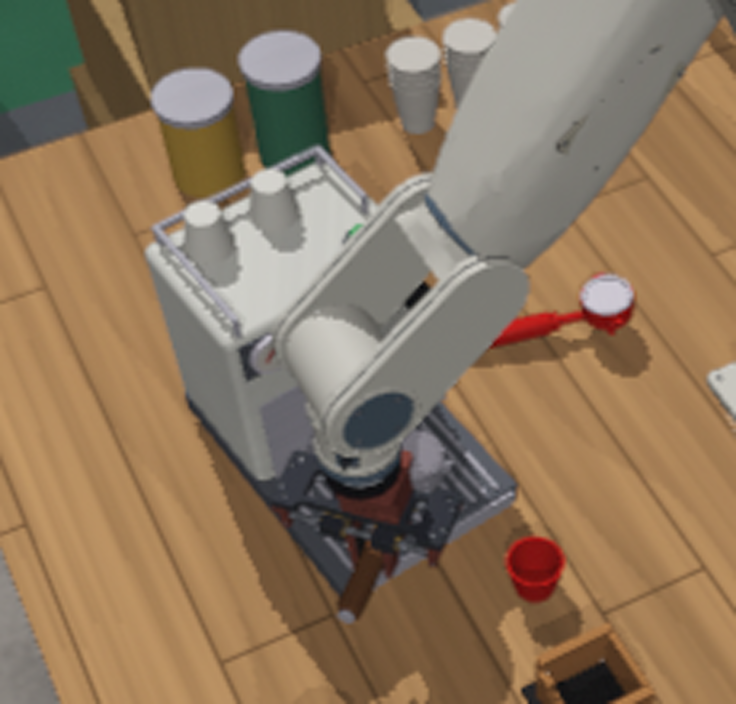

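```bash
python3 - <<'E'
from h import *
s=load('s9')
for uv in [(378,418),(365,462),(372,480)]:
    px=((uv[0]+.5)/3.2-.5+100,(uv[1]+.5)/3.2-.5+20)
    c,v=ray(s,px)
    for y in (85,70): k=(y-c[1])/v[1]; print(uv,(c+k*v).round())
E
```

```text
(378, 418) [604.  85. 431.]
(378, 418) [599.  70. 411.]
(365, 462) [621.  85. 379.]
(365, 462) [616.  70. 358.]
(372, 480) [617.  85. 350.]
(372, 480) [612.  70. 328.]
```

```bash
python3 - <<'E'
from fit import *
w=D['w']
print(atz(w,tp(230,246.5,190,80,4),251).round(1), atz(w,tp(233,238.5,190,80,4),222).round(1))
d=load('w2'); crop(d,'w2h',200,90,300,190,7)
t=load('top0'); crop(t,'t0h',305,145,365,205,12)
E
```

```text
[ 535.3 -115.1  251. ] [ 534.7 -115.2  222. ]
```

View pics/w2h.png

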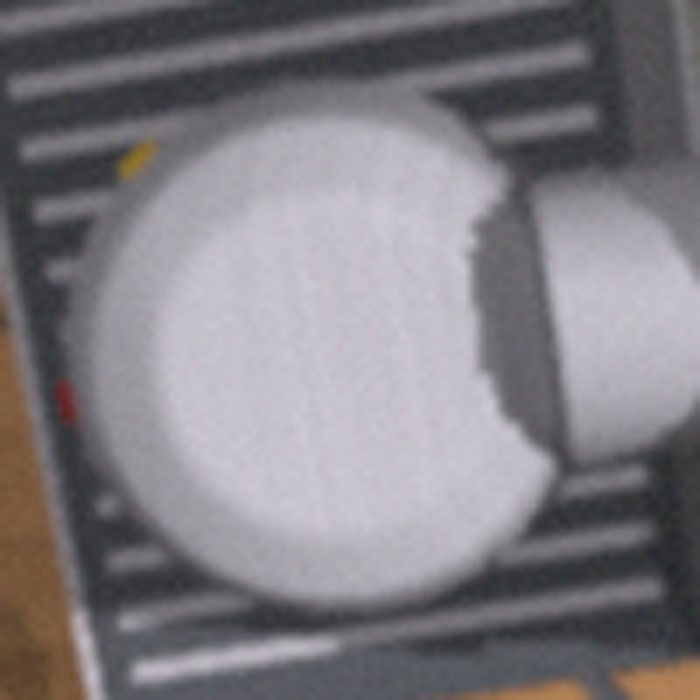

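View pics/t0h.png

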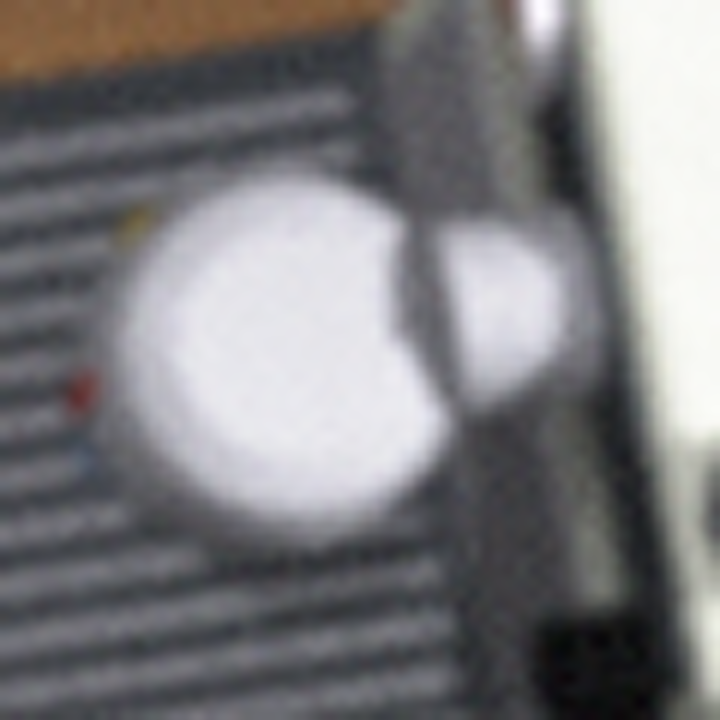

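```bash
python3 - <<'E'
from fit import *
for z in (240,): print('w',atz(D['w'],tp(338,360,200,90,7),z).round(1))
for z in (240,): print('t',atz(D['t'],tp(300,350,305,145,12),z).round(1))
s=load('scene0'); crop(s,'s0h',190,115,250,180,11)
M=lambda a:np.array([[np.cos(a),-np.sin(a)],[np.sin(a),np.cos(a)]])
for X,Y in [(534.3,-115.8)]:
  print(((proj(s,[[X,Y,251],[X,Y,185]])-[190,115]+.5)*11-.5).round())
E
```

```text
w [ 534.4 -115.7  240. ]
t [ 534.7 -119.7  240. ]
[[288. 211.]
 [305. 351.]]
```

View pics/s0h.png

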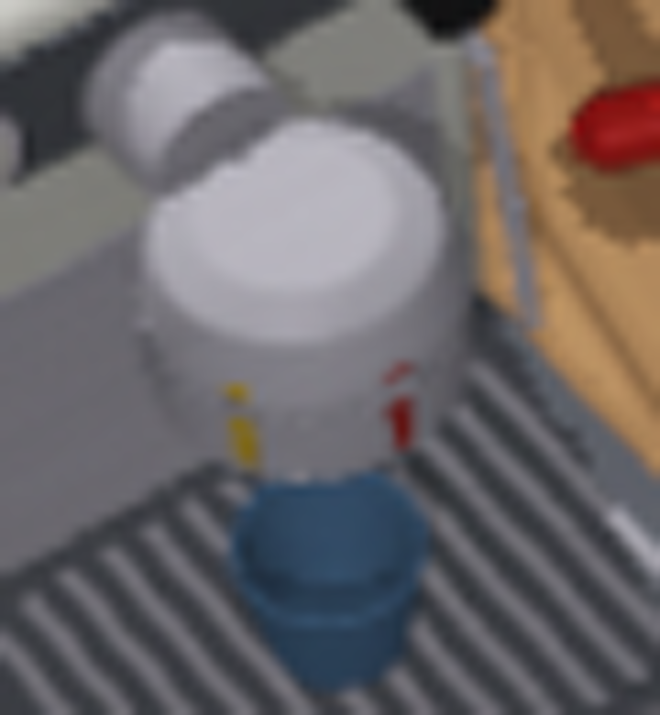

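Refitting the head's circles in the three cameras gives the group axis at about (534.3, -116). The wrist link is at z≈370 or higher, so it clears the machine. Sliding in under the head.

```bash
python3 -m creep '[{"tx":2,"ty":-10,"tz":0,"rx":0,"ry":0,"rz":0,"fingers":255},{"tx":5,"ty":-25,"tz":0,"rx":0,"ry":0,"rz":0,"fingers":255},{"tx":7.5,"ty":-40,"tz":0,"rx":0,"ry":0,"rz":0,"fingers":255},{"tx":10,"ty":-53,"tz":0,"rx":0,"ry":0,"rz":0,"fingers":255},{"tx":11,"ty":-59,"tz":0,"rx":0,"ry":0,"rz":0,"fingers":255},{"tx":11,"ty":-59,"tz":0,"rx":0,"ry":0,"rz":0,"fingers":255},{"tx":11,"ty":-59,"tz":0,"rx":0,"ry":0,"rz":0,"fingers":255}]'; python3 - <<'E'
from h import *
d=snap('wrist','w10'); s=snap('scene','s10')
crop(s,'s10c',150,90,290,210,5)
o=ctrl.get_obs();print(o['t'],o['ee_pos'],o['width'],o['ft_force'],o['moment'])
E
```

```text
t: 12.0
ee_pos: [616.9, -34.6, 87.7]
orientation: [-0.726, 1.763, -1.762]
ft_force: [-0.4, 0.5, -4.0]
width: 25.9
12.1 [616.90643755 -34.47335393  87.74095326] 25.92804057151786 [ 0.32715248  0.20651706 -4.43877276] [ 0.231154   -0.21765162 -0.04004895]
```

View pics/s10c.png

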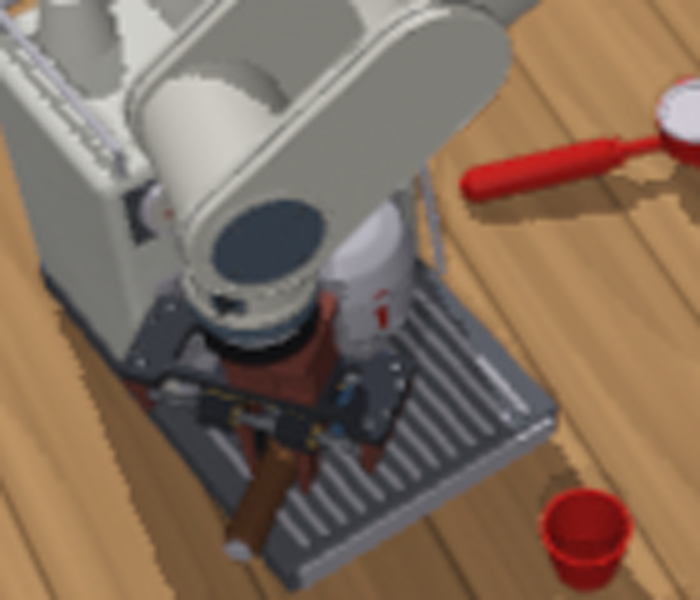

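View pics/w10.png

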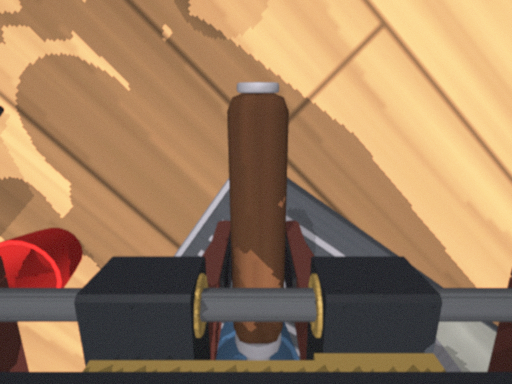

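```bash
python3 - <<'E'
from fit import *
s=load('s10')
print(proj(s,[[672.7,21.3,139],[672.7,21.3,149]]), tp(238,549,150,90,5))
E
python3 -m creep '[{"tx":-0.6,"ty":-0.2,"tz":5,"rx":0,"ry":0,"rz":0,"fingers":255},{"tx":-0.6,"ty":-0.2,"tz":10,"rx":0,"ry":0,"rz":0,"fingers":255},{"tx":-0.6,"ty":-0.2,"tz":15,"rx":0,"ry":0,"rz":0,"fingers":255},{"tx":-0.6,"ty":-0.2,"tz":17,"rx":0,"ry":0,"rz":0,"fingers":255},{"tx":-0.6,"ty":-0.2,"tz":19,"rx":0,"ry":0,"rz":0,"fingers":255},{"tx":-0.6,"ty":-0.2,"tz":19,"rx":0,"ry":0,"rz":0,"fingers":255}]'
```

```text
[[197.2392056  199.96879886]
 [196.8849226  198.33334685]] [197.2 199.4]
t: 12.85
ee_pos: [616.4, -35.1, 106.9]
orientation: [-0.726, 1.762, -1.762]
ft_force: [0.3, -1.2, -4.0]
width: 25.9
```

The end cap is within 0.5 px of prediction. The rim has entered the ring with no contact. Continuing in small steps so the lugs enter the slots.

```bash
python3 -m creep '[{"tx":0,"ty":0,"tz":2,"rx":0,"ry":0,"rz":0,"fingers":255},{"tx":0,"ty":0,"tz":4,"rx":0,"ry":0,"rz":0,"fingers":255},{"tx":0,"ty":0,"tz":6,"rx":0,"ry":0,"rz":0,"fingers":255},{"tx":0,"ty":0,"tz":6,"rx":0,"ry":0,"rz":0,"fingers":255}]'; python3 -c "
from workcell import ctrl; o=ctrl.get_obs(); print(o['ee_pos'],o['ft_force'],o['moment'])"
```

```text
t: 13.35
ee_pos: [616.6, -35.1, 113.0]
orientation: [-0.726, 1.762, -1.762]
ft_force: [0.0, 0.1, -3.5]
width: 25.5
[616.60301504 -35.08690718 113.03438258] [ 0.01535791  0.09642585 -3.48713384] [ 0.19190495 -0.26383511  0.01960973]
```

```bash
python3 -m creep '[{"tx":0,"ty":0,"tz":1.5,"rx":0,"ry":0,"rz":0,"fingers":255},{"tx":0,"ty":0,"tz":3,"rx":0,"ry":0,"rz":0,"fingers":255},{"tx":0,"ty":0,"tz":3,"rx":0,"ry":0,"rz":0,"fingers":255}]'; python3 -c "
from workcell import ctrl; o=ctrl.get_obs(); print(o['ee_pos'],o['ft_force'],o['moment'])"
```

```text
t: 13.72
ee_pos: [616.5, -35.1, 115.9]
orientation: [-0.726, 1.762, -1.762]
ft_force: [0.1, -0.3, -4.1]
width: 26.3
[616.47648539 -35.07605401 115.8843444 ] [ 0.07301325 -0.26978666 -4.12837929] [ 0.28260576 -0.24257615 -0.01554678]
```

```bash
python3 -m creep '[{"tx":0,"ty":0,"tz":1.5,"rx":0,"ry":0,"rz":0,"fingers":255},{"tx":0,"ty":0,"tz":3,"rx":0,"ry":0,"rz":0,"fingers":255},{"tx":0,"ty":0,"tz":3,"rx":0,"ry":0,"rz":0,"fingers":255}]'; python3 -c "
from workcell import ctrl; o=ctrl.get_obs(); print(o['ee_pos'],o['ft_force'],o['moment'])"
```

```text
t: 14.1
ee_pos: [616.5, -35.1, 118.9]
orientation: [-0.726, 1.762, -1.762]
ft_force: [0.6, 0.2, -3.6]
width: 25.4
[616.47887761 -35.05032027 118.92855271] [ 0.55055458  0.1500463  -3.62403399] [ 0.2443744  -0.25593561 -0.02018709]
```

```bash
python3 -m creep '[{"tx":0,"ty":0,"tz":1,"rx":0,"ry":0,"rz":0,"fingers":255},{"tx":0,"ty":0,"tz":1,"rx":0,"ry":0,"rz":0,"fingers":255},{"tx":0,"ty":0,"tz":1,"rx":0,"ry":0,"rz":0,"fingers":255}]'; python3 -c "
from h import *
o=ctrl.get_obs(); print(o['ee_pos'],o['ft_force'],o['moment'])
snap('wrist','w11'); s=snap('scene','s11'); crop(s,'s11c',150,90,290,210,5)"
```

```text
t: 14.48
ee_pos: [616.4, -35.1, 119.8]
orientation: [-0.726, 1.762, -1.762]
ft_force: [-0.6, 0.8, -3.9]
width: 26.2
[616.3890751  -35.06284726 119.78937912] [-0.64127735  0.83500876 -3.92874234] [ 0.27904528 -0.26998585 -0.06797228]
```

View pics/s11c.png

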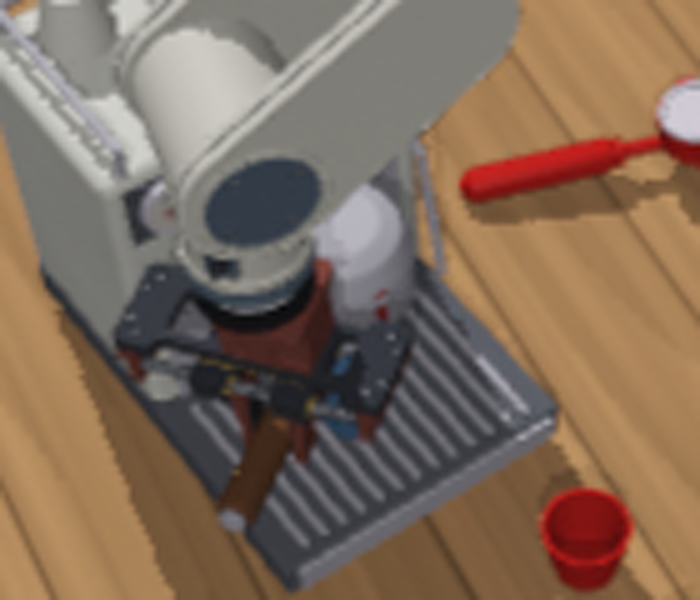

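No contact yet at an estimated rim height of 201. Continuing until the gasket is felt.

```bash
python3 -m creep '[{"tx":0,"ty":0,"tz":0.8,"rx":0,"ry":0,"rz":0,"fingers":255},{"tx":0,"ty":0,"tz":1.5,"rx":0,"ry":0,"rz":0,"fingers":255},{"tx":0,"ty":0,"tz":1.5,"rx":0,"ry":0,"rz":0,"fingers":255}]'; python3 -c "
from workcell import ctrl; o=ctrl.get_obs(); print(o['ee_pos'],o['ft_force'],o['moment'])"
```

```text
t: 14.95
ee_pos: [616.5, -35.1, 121.3]
orientation: [-0.726, 1.762, -1.762]
ft_force: [-0.4, -0.1, -3.7]
width: 25.7
[616.46484281 -35.08515588 121.33850847] [-0.39646169 -0.08370276 -3.66887749] [ 3.06281911e-01 -2.79222013e-01  1.18664500e-04]
```

```bash
python3 -m creep '[{"tx":0,"ty":0,"tz":0.8,"rx":0,"ry":0,"rz":0,"fingers":255},{"tx":0,"ty":0,"tz":1.5,"rx":0,"ry":0,"rz":0,"fingers":255},{"tx":0,"ty":0,"tz":1.5,"rx":0,"ry":0,"rz":0,"fingers":255}]'; python3 -c "
from workcell import ctrl; o=ctrl.get_obs(); print(o['ee_pos'],o['ft_force'],o['moment'])"
```

```text
t: 15.32
ee_pos: [616.5, -35.1, 122.9]
orientation: [-0.726, 1.762, -1.762]
ft_force: [0.3, 1.0, -5.0]
width: 25.8
[616.45776565 -35.0523232  122.86856654] [ 0.29376212  0.99340404 -5.02508657] [ 0.29559439 -0.26310599 -0.07983791]
```

```bash
python3 -m creep '[{"tx":0,"ty":0,"tz":0.8,"rx":0,"ry":0,"rz":0,"fingers":255},{"tx":0,"ty":0,"tz":1.5,"rx":0,"ry":0,"rz":0,"fingers":255},{"tx":0,"ty":0,"tz":1.5,"rx":0,"ry":0,"rz":0,"fingers":255}]'; python3 -c "
from workcell import ctrl; o=ctrl.get_obs(); print(o['ee_pos'],o['ft_force'],o['moment'])"
```

```text
t: 15.7
ee_pos: [616.4, -35.1, 124.3]
orientation: [-0.726, 1.762, -1.762]
ft_force: [-0.5, 0.9, -3.5]
width: 25.8
[616.43936116 -35.09031599 124.33052894] [-0.46567114  0.94225369 -3.51873528] [ 0.28345992 -0.25778405 -0.02767468]
```

Still no gasket contact at an estimated 205.5, so the rim must be about 4–5 mm lower than assumed: the portafilter droops in the grip. I check the pitch from the handle's end cap.

```bash
python3 - <<'E'
from h import *
s=snap('scene','s12'); w=snap('wrist','w12'); crop(s,'s12c',175,165,225,205,14)
p=ctrl.get_obs()['ee_pos']; h=np.array([.7103,.7039,0])
g=np.array([p[0],p[1],p[2]+51.2])
for pit in (0,.03,.06,.09):
    hh=np.array([h[0]*np.cos(pit),h[1]*np.cos(pit),np.sin(pit)])
    print(pit,((proj(s,[g+hh*80])-[175,165]+.5)*14-.5).round(), proj(w,[g+hh*80]).round(1))
E
```

```text
0 [[297. 412.]] [[260.3  88.3]]
0.03 [[296. 406.]] [[260.3  88.1]]
0.06 [[295. 400.]] [[260.4  88. ]]
0.09 [[294. 394.]] [[260.4  88.2]]
```

View pics/s12c.png

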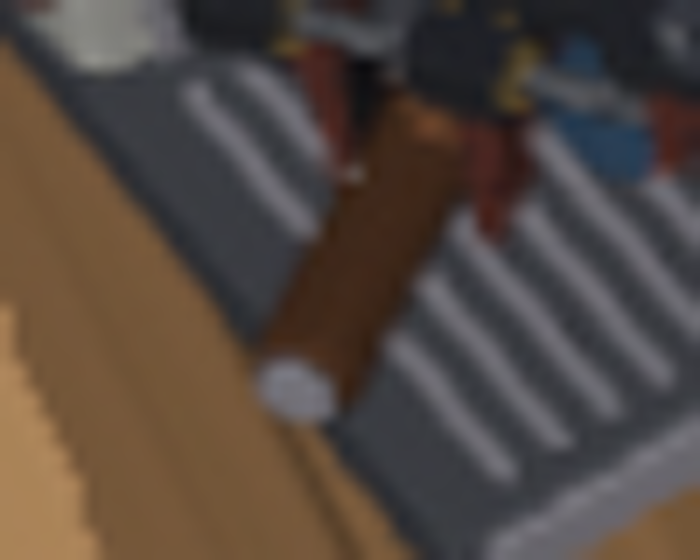

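The pitch is about 0.05 rad, so the rim droops about 5 mm. I level it by tilting the tool about the jaw axis, compensating for the pivot and lowering slightly so the lugs stay about 3 mm above the ring's underside.

```bash
python3 -m creep '[{"tx":-0.4,"ty":-0.4,"tz":-1,"rx":-0.008,"ry":0.008,"rz":0,"fingers":255},{"tx":-0.8,"ty":-0.8,"tz":-2,"rx":-0.016,"ry":0.016,"rz":0,"fingers":255},{"tx":-1.2,"ty":-1.2,"tz":-3,"rx":-0.024,"ry":0.024,"rz":0,"fingers":255},{"tx":-1.6,"ty":-1.6,"tz":-4,"rx":-0.032,"ry":0.032,"rz":0,"fingers":255},{"tx":-1.6,"ty":-1.6,"tz":-4,"rx":-0.032,"ry":0.032,"rz":0,"fingers":255}]'; python3 -c "
from workcell import ctrl; o=ctrl.get_obs(); print(o['ee_pos'],o['ft_force'],o['moment'])"
```

```text
t: 16.42
ee_pos: [614.9, -36.6, 120.1]
orientation: [-0.772, 1.758, -1.792]
ft_force: [0.6, 0.5, -4.4]
width: 25.9
[614.92777301 -36.57703662 120.14364031] [ 0.60500284  0.4584225  -4.43035809] [ 0.29594464 -0.28281849 -0.01449404]
```

```bash
python3 -m creep '[{"tx":0,"ty":0,"tz":0.8,"rx":0,"ry":0,"rz":0,"fingers":255},{"tx":0,"ty":0,"tz":1.5,"rx":0,"ry":0,"rz":0,"fingers":255},{"tx":0,"ty":0,"tz":1.5,"rx":0,"ry":0,"rz":0,"fingers":255}]'; python3 -c "
from workcell import ctrl; o=ctrl.get_obs(); print(o['ee_pos'],o['ft_force'],o['moment'])"
```

```text
t: 16.8
ee_pos: [614.9, -36.7, 121.9]
orientation: [-0.771, 1.759, -1.792]
ft_force: [-0.4, 1.3, -4.2]
width: 25.8
[614.91962607 -36.6711941  121.93477389] [-0.3650696   1.3210087  -4.15728259] [ 0.38038166 -0.37877049 -0.06237649]
```

```bash
python3 -m creep '[{"tx":0,"ty":0,"tz":0.8,"rx":0,"ry":0,"rz":0,"fingers":255},{"tx":0,"ty":0,"tz":1.5,"rx":0,"ry":0,"rz":0,"fingers":255},{"tx":0,"ty":0,"tz":1.5,"rx":0,"ry":0,"rz":0,"fingers":255}]'; python3 -c "
from workcell import ctrl; o=ctrl.get_obs(); print(o['ee_pos'],o['ft_force'],o['moment'])"
```

```text
t: 17.18
ee_pos: [614.9, -36.6, 123.4]
orientation: [-0.772, 1.759, -1.792]
ft_force: [0.5, 0.7, -3.6]
width: 25.5
[614.85263293 -36.64819959 123.35973227] [ 0.47696049  0.65400894 -3.64138611] [ 0.35198705 -0.34079621 -0.02988882]
```

```bash
python3 - <<'E'
from h import *
s=snap('scene','s13'); crop(s,'s13c',175,165,225,205,14)
p=ctrl.get_obs()['ee_pos']; h=np.array([.7103,.7039,0])
g=np.array([p[0]+1.6,p[1]+1.6,p[2]+51.2])
for pit in (0,.03,.06,.09):
    hh=np.array([h[0]*np.cos(pit),h[1]*np.cos(pit),np.sin(pit)])
    print(pit,((proj(s,[g+hh*80])-[175,165]+.5)*14-.5).round()-[0,10.6])
E
```

```text
0 [[297.  403.4]]
0.03 [[296.  398.4]]
0.06 [[295.  391.4]]
0.09 [[294.  385.4]]
```

View pics/s13c.png

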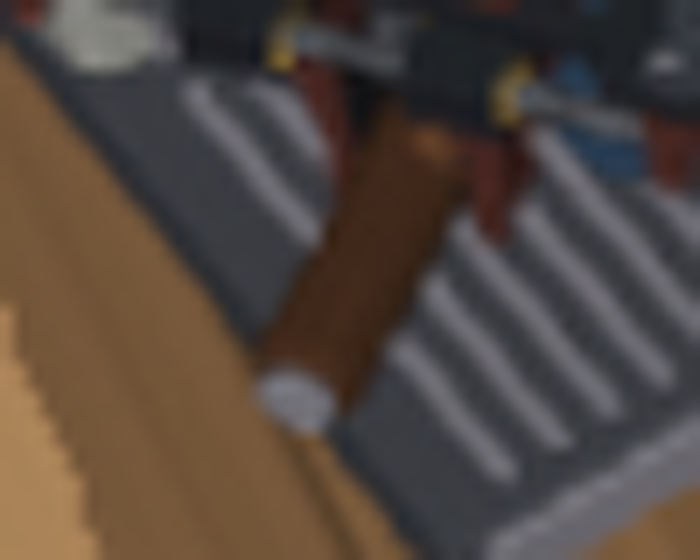

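```bash
python3 -m creep '[{"tx":0,"ty":0,"tz":0.8,"rx":0,"ry":0,"rz":0,"fingers":255},{"tx":0,"ty":0,"tz":1.5,"rx":0,"ry":0,"rz":0,"fingers":255},{"tx":0,"ty":0,"tz":1.5,"rx":0,"ry":0,"rz":0,"fingers":255}]'; python3 -c "
from workcell import ctrl; o=ctrl.get_obs(); print(o['ee_pos'],o['ft_force'],o['moment'])"
```

```text
t: 17.6
ee_pos: [614.9, -36.7, 124.9]
orientation: [-0.772, 1.759, -1.792]
ft_force: [0.9, 0.9, -4.6]
width: 25.9
[614.88604559 -36.66831638 124.86764037] [ 0.89818344  0.85795158 -4.607318  ] [ 4.22927930e-01 -3.68790077e-01 -2.25132620e-04]
```

```bash
python3 -m creep '[{"tx":0,"ty":0,"tz":0.8,"rx":0,"ry":0,"rz":0,"fingers":255},{"tx":0,"ty":0,"tz":1.5,"rx":0,"ry":0,"rz":0,"fingers":255},{"tx":0,"ty":0,"tz":1.5,"rx":0,"ry":0,"rz":0,"fingers":255}]'; python3 -c "
from h import *
o=ctrl.get_obs(); print(o['ee_pos'],o['ft_force'],o['moment'])
s=snap('scene','s14'); crop(s,'s14c',175,165,225,205,14)"
```

```text
t: 17.98
ee_pos: [614.9, -36.7, 126.4]
orientation: [-0.772, 1.759, -1.792]
ft_force: [0.2, 1.3, -4.9]
width: 25.8
[614.85236532 -36.68530336 126.37188692] [ 0.15623716  1.25690245 -4.94173951] [ 0.42173162 -0.39997632 -0.05411376]
```

View pics/s14c.png

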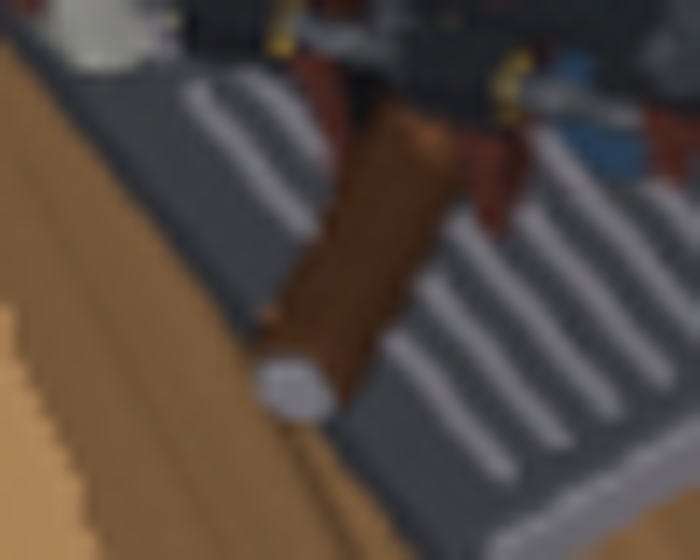

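The cap at (295,390) shows the grip starting to give against the gasket, and the moment has risen from 0.4 to 0.58 Nm. The rim is therefore on the gasket and the lugs are in the slots, above the ramp start. Working out the arc about the group axis.

```bash
python3 - <<'E'
import numpy as np
c=np.array([534.3,-116]);e=np.array([614.85,-36.7])
def rot(a,v): return np.array([np.cos(a)*v[0]-np.sin(a)*v[1],np.sin(a)*v[0]+np.cos(a)*v[1]])
for base in (0,.3,.65):
    b=c+rot(base,e-c)
    print(base,[(round(a,2),*np.round(c+rot(base+a,e-c)-b,1).tolist()) for a in np.arange(.05,.41,.05)])
E
```

```text
0 [(np.float64(0.05), -4.1, 3.9), (np.float64(0.1), -8.3, 7.6), (np.float64(0.15), -12.8, 11.1), (np.float64(0.2), -17.4, 14.4), (np.float64(0.25), -22.1, 17.5), (np.float64(0.3), -27.0, 20.3), (np.float64(0.35), -32.1, 22.8), (np.float64(0.4), -37.2, 25.1)]
0.3 [(np.float64(0.05), -5.0, 2.6), (np.float64(0.1), -10.2, 4.8), (np.float64(0.15), -15.5, 6.9), (np.float64(0.2), -20.8, 8.6), (np.float64(0.25), -26.3, 10.1), (np.float64(0.3), -31.8, 11.4), (np.float64(0.35), -37.4, 12.3), (np.float64(0.4), -43.0, 13.0)]
0.65 [(np.float64(0.05), -5.6, 0.7), (np.float64(0.1), -11.2, 1.1), (np.float64(0.15), -16.9, 1.2), (np.float64(0.2), -22.5, 1.0), (np.float64(0.25), -28.2, 0.5), (np.float64(0.3), -33.8, -0.2), (np.float64(0.35), -39.3, -1.3), (np.float64(0.4), -44.8, -2.5)]
```

```bash
python3 -m creep '[{"tx":-4.1,"ty":3.9,"tz":0,"rx":0,"ry":0,"rz":0.05,"fingers":255},{"tx":-8.3,"ty":7.6,"tz":0,"rx":0,"ry":0,"rz":0.1,"fingers":255},{"tx":-12.8,"ty":11.1,"tz":0,"rx":0,"ry":0,"rz":0.15,"fingers":255},{"tx":-17.4,"ty":14.4,"tz":0,"rx":0,"ry":0,"rz":0.2,"fingers":255},{"tx":-22.1,"ty":17.5,"tz":0,"rx":0,"ry":0,"rz":0.25,"fingers":255},{"tx":-27,"ty":20.3,"tz":0,"rx":0,"ry":0,"rz":0.3,"fingers":255},{"tx":-27,"ty":20.3,"tz":0,"rx":0,"ry":0,"rz":0.3,"fingers":255}]'; python3 -c "
from h import *
o=ctrl.get_obs(); print(o['ee_pos'],o['ft_force'],o['moment'],o['width'])
s=snap('scene','s15'); crop(s,'s15c',150,110,270,210,6); snap('wrist','w15')"
```

```text
t: 18.9
ee_pos: [590.1, -17.4, 127.7]
orientation: [-0.974, 1.544, -1.594]
ft_force: [-3.5, -1.0, -3.6]
width: 25.8
[590.13702014 -17.44125727 127.7066977 ] [-3.54026969 -0.9956603  -3.57043212] [-0.0140519   0.27939299 -0.30992626] 25.82509592578886
```

View pics/s15c.png

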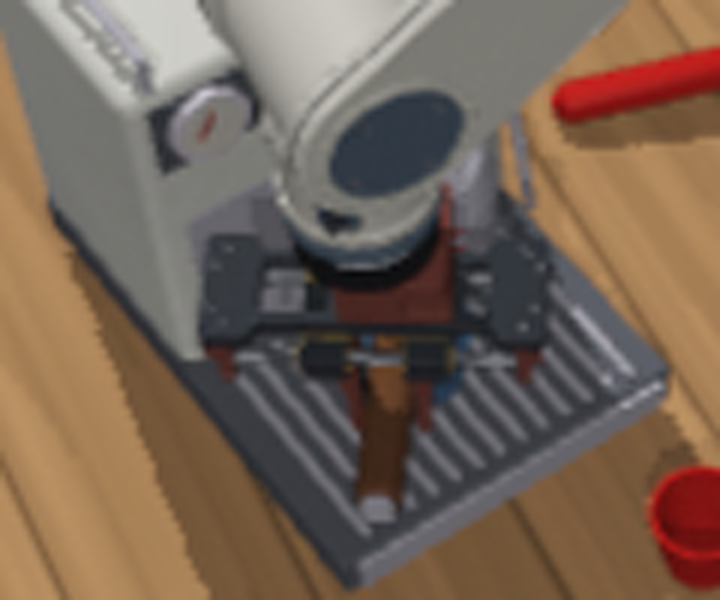

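View pics/w15.png

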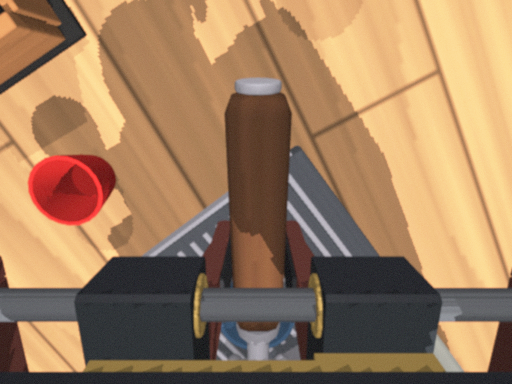

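```bash
python3 - <<'E'
from fit import *
from workcell import ctrl
from scipy.spatial.transform import Rotation as R
s=load('s15'); w=load('w15'); crop(w,'w15c',200,70,320,370,2.6)
o=ctrl.get_obs(); p=o['ee_pos']; M=R.from_rotvec(o['orientation']).as_matrix()
g=p-M[:,1]*51.2; th=np.arctan2(-M[1,0],-M[0,0]); print('th',th,'tilt',-M[2,0],g)
print('obs',tp(378,510,150,110,6))
for dl in (0,5):
  for pit in (0,.03,.06,.09):
    hh=np.array([np.cos(th)*np.cos(pit),np.sin(th)*np.cos(pit),np.sin(pit)]); u=np.array([-np.cos(th)*pit,-np.sin(th)*pit,1])
    q=proj(w,[g+hh*(80+dl)+u*12,g+hh*(80+dl),g+hh*(dl-46)+u*12])
    print(dl,pit,(proj(s,[g+hh*(80+dl)])-[.67,.76]).round(2)[0],((q-[200,70]+.5)*2.6-.5).round(0).tolist())
E
```

```text
th 1.081524346453297 tilt -0.045644192625615976 [588.73961385 -14.70212551 177.54537478]
obs [212.58333333 194.58333333]
0 0 [212.97 195.27] [[151.0, 49.0], [151.0, 49.0], [151.0, 726.0]]
0 0.03 [212.9  194.85] [[151.0, 52.0], [151.0, 50.0], [151.0, 721.0]]
0 0.06 [212.84 194.42] [[151.0, 56.0], [151.0, 50.0], [151.0, 717.0]]
0 0.09 [212.78 193.96] [[151.0, 60.0], [151.0, 52.0], [151.0, 713.0]]
5 0 [212.87 196.6 ] [[151.0, 13.0], [151.0, 17.0], [151.0, 705.0]]
5 0.03 [212.8  196.16] [[151.0, 16.0], [151.0, 16.0], [151.0, 702.0]]
5 0.06 [212.73 195.7 ] [[151.0, 18.0], [151.0, 16.0], [151.0, 698.0]]
5 0.09 [212.67 195.22] [[151.0, 22.0], [151.0, 17.0], [151.0, 695.0]]
```

View pics/w15c.png

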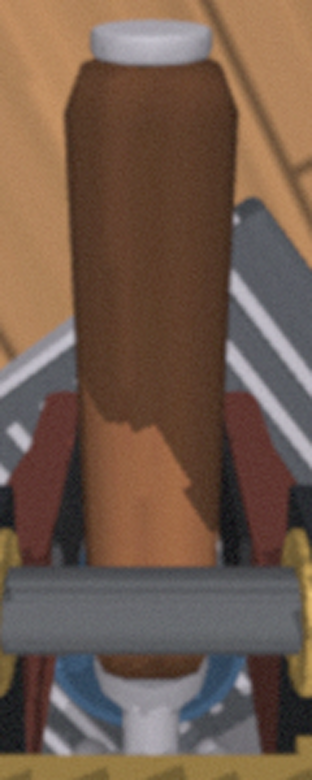

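```bash
python3 - <<'E'
from h import *
ims=[]
for n in ('w7','w8','w12','w15'):
    d=load(n); im=cv2.resize(d['pixels'][75:290,215:305],None,fx=2.2,fy=2.75,interpolation=cv2.INTER_CUBIC); ims.append(im)
cv2.imwrite('pics/cmp1.png',np.hstack(ims)); print(np.hstack(ims).shape)
E
```

```text
(591, 792, 3)
```

View pics/cmp1.png

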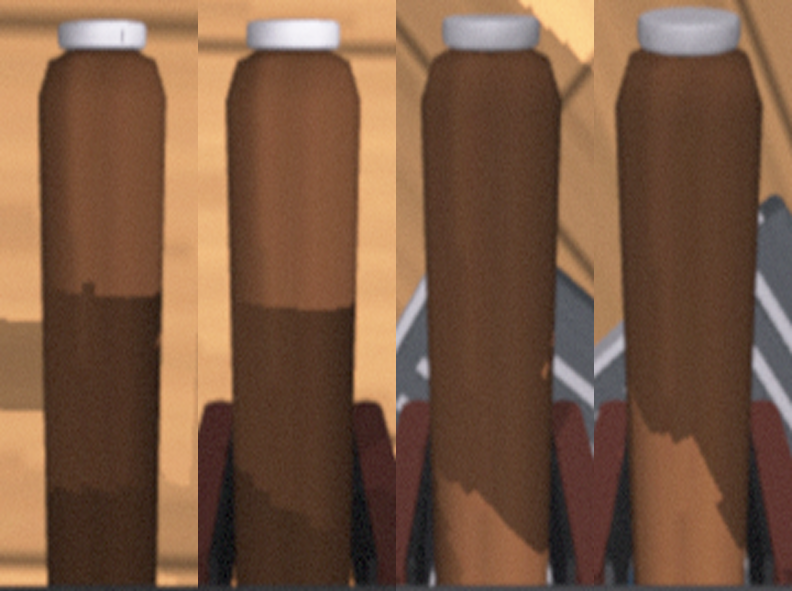

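```bash
cat > pit.py <<'E'
import numpy as np
def pit(far,near,rf=111.4,rn=282.):
    P=[]
    for wpx,r in ((far,rf),(near,rn)):
        d=314.58*26/wpx; y=(r-191.1)/314.58*d
        P.append((.964*y+.264*d,-.264*y+.964*d))
    (xa,ya),(xb,yb)=P; s=(yb-ya)/(xb-xa); return s, ya+s*(72.7-xa)
E
python3 -c "
from pit import pit
for n,a,b in [('w7',58.2,49.5),('w8',60.9,53.2),('w12',62.7,52.7),('w15',65.9,50.5)]: print(n,pit(a,b))"
```

```text
w7 (0.02079247796971609, 146.32831879578967)
w8 (-0.024421173164607495, 136.74087373896813)
w12 (0.04039547268193966, 137.30936535571743)
w15 (0.18531243505141032, 140.964373170129)
```

```bash
python3 -c "
from workcell import ctrl; o=ctrl.get_obs(); print(o['t'],o['ee_pos'],o['ft_force'],o['moment'],abs(o['qvel']).max())"
```

```text
19.0 [587.63928344 -16.7638641  126.39873748] [ 0.17378342  0.41371116 -4.58290814] [ 0.30157431 -0.15867969 -0.01717371] 0.012533933053797226
```

Settled, the force and moment equal the weight alone (0.34 Nm), so nothing is carrying the portafilter. The handle also looks pitched up by about 0.12, so the lugs may have slipped below the ring. Test: lower slowly. If the lugs are above the ramps, the moment will drop.

```bash
python3 -m creep '[{"tx":0,"ty":0,"tz":-1.5,"rx":0,"ry":0,"rz":0,"fingers":255},{"tx":0,"ty":0,"tz":-3,"rx":0,"ry":0,"rz":0,"fingers":255},{"tx":0,"ty":0,"tz":-3,"rx":0,"ry":0,"rz":0,"fingers":255}]'; python3 -c "
from workcell import ctrl; o=ctrl.get_obs(); print(o['t'],o['ee_pos'],o['ft_force'],o['moment'],abs(o['qvel']).max())"
```

```text
t: 19.38
ee_pos: [587.5, -16.3, 122.9]
orientation: [-0.979, 1.548, -1.591]
ft_force: [0.4, 0.8, -4.1]
width: 25.9
19.375 [587.53248577 -16.26925317 122.91846462] [ 0.37701707  0.81837684 -4.05468808] [ 0.31465714 -0.2144396   0.02487495] 0.0035320034913392845
```

```bash
python3 -m creep '[{"tx":0,"ty":0,"tz":-1.5,"rx":0,"ry":0,"rz":0,"fingers":255},{"tx":0,"ty":0,"tz":-3,"rx":0,"ry":0,"rz":0,"fingers":255},{"tx":0,"ty":0,"tz":-3,"rx":0,"ry":0,"rz":0,"fingers":255}]'; python3 -c "
from workcell import ctrl; o=ctrl.get_obs(); print(o['t'],o['ee_pos'],o['ft_force'],o['moment'],abs(o['qvel']).max())"
```

```text
t: 19.75
ee_pos: [587.7, -16.4, 120.1]
orientation: [-0.978, 1.548, -1.591]
ft_force: [-0.9, -0.1, -3.9]
width: 26.0
19.75 [587.70389645 -16.37858945 120.09753317] [-0.93483501 -0.10212322 -3.94919479] [ 0.29381503 -0.22064594  0.04811552] 0.002352194432858879
```

The moment stays at the weight value through 6 mm of lowering, so the lugs are below the ring. The droop was larger than I took it for, about 0.11 rad. I lower clear, swing slowly back to the entry yaw, measure the pitch properly and level it.

```bash
python3 -m creep '[{"tx":0,"ty":0,"tz":-4,"rx":0,"ry":0,"rz":0,"fingers":255},{"tx":0,"ty":0,"tz":-9,"rx":0,"ry":0,"rz":0,"fingers":255},{"tx":0,"ty":0,"tz":-13,"rx":0,"ry":0,"rz":0,"fingers":255},{"tx":2.6,"ty":-1.4,"tz":-13,"rx":0,"ry":0,"rz":-0.025,"fingers":255},{"tx":7.4,"ty":-4.5,"tz":-13,"rx":0,"ry":0,"rz":-0.075,"fingers":255},{"tx":12.3,"ty":-7.8,"tz":-13,"rx":0,"ry":0,"rz":-0.13,"fingers":255},{"tx":17,"ty":-11.3,"tz":-13,"rx":0,"ry":0,"rz":-0.18,"fingers":255},{"tx":21.5,"ty":-15,"tz":-13,"rx":0,"ry":0,"rz":-0.23,"fingers":255},{"tx":25,"ty":-18.4,"tz":-13,"rx":0,"ry":0,"rz":-0.275,"fingers":255},{"tx":27,"ty":-20.3,"tz":-13,"rx":0,"ry":0,"rz":-0.3,"fingers":255}]'; python3 - <<'E'
from h import *
w=snap('wrist','w16'); s=snap('scene','s16'); o=ctrl.get_obs(); print(o['t'],o['ee_pos'],o['ft_force'],o['moment'],o['qvel'].max())
im=cv2.resize(w['pixels'][70:380,205:315],None,fx=4,fy=1.9,interpolation=cv2.INTER_CUBIC); cv2.imwrite('pics/w16c.png',im)
crop(s,'s16c',150,110,290,210,5.5)
E
```

```text
t: 21.0
ee_pos: [615.3, -36.9, 107.3]
orientation: [-0.77, 1.759, -1.793]
ft_force: [-1.3, 0.6, -4.5]
width: 25.5
21.1 [615.17640109 -36.91917826 107.31574708] [-0.17279284  0.52103638 -4.11399814] [ 0.19435007 -0.26256197  0.00340764] 0.010586101787498541
```

View pics/w16c.png

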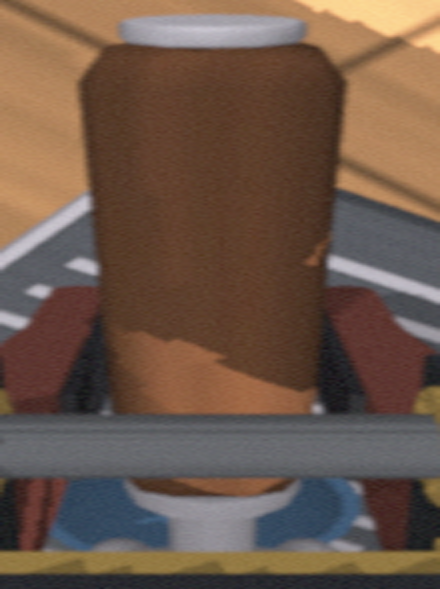

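View pics/s16c.png

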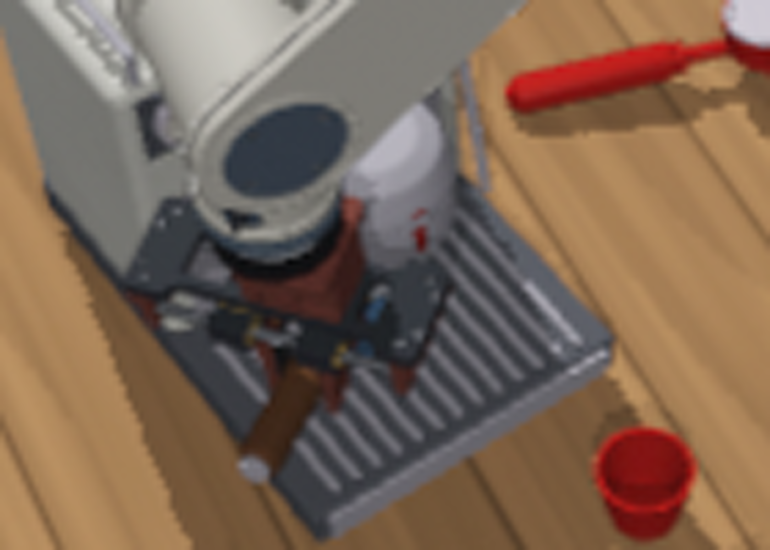

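```bash
python3 -c "
from pit import pit
print(pit(65.5,50.75,114.7,280.5)); print(pit(66.5,50.3,114.7,280.5))
print('w7',pit(58.2,49.5))"
```

```text
(0.17944713591645528, 140.75860188772592)
(0.21599902670084128, 141.36110297862737)
w7 (0.02079247796971609, 146.32831879578967)
```

```bash
python3 - <<'E'
import numpy as np
from scipy.optimize import brentq
def row(s,t,p,y0):
    x=72.7-(s*np.cos(p)-t*np.sin(p)); y=y0-(s*np.sin(p)+t*np.cos(p))
    return 191.1+314.58*(.964*x-.264*y)/(.264*x+.964*y)
f=lambda r,t,p,y0,a,b: brentq(lambda s:row(s,t,p,y0)-r,a,b)
s7=f(92.5,10,0,148,40,110); c7=f(337.3,12,0,148,-80,0); print(s7,c7)
for p in (.1,.13,.16,.19):
    print(p,f(94.7,10,p,142.6,40,110)-s7,f(329,12,p,142.6,-80,0)-c7)
E
```

```text
77.7296066465358 -42.399669339698086
0.1 0.11131979237148926 7.553303182636149
0.13 0.6108520121444059 6.8356686486823435
0.16 1.183240070091884 6.026482899254773
0.19 1.8302820443247612 5.114821833821132
```

```bash
python3 - <<'E'
from fit import *
s=load('scene0');w=load('w2');t=load('top0')
X,Y=534.3,-116
for name,d,off,k,pts in [('s',s,(190,115),11,[(243,440),(402,428)]),('w',w,(200,90),7,[(138,158),(66,402)]),('t',t,(305,145),12,[(135,225),(82,390)])]:
    for (px,lab) in zip(pts,('yellow','red')):
        uv=tp(px[0],px[1],off[0],off[1],k)
        for z in (193,205):
            P=atz(d,uv,z); print(name,lab,z,P.round(1),'r',np.hypot(P[0]-X,P[1]-Y).round(1),'ang',np.arctan2(P[1]-Y,P[0]-X).round(3))
E
```

```text
s yellow 193 [567.6 -87.  193. ] r 44.2 ang 0.718
s yellow 205 [570.5 -78.  205. ] r 52.5 ang 0.811
s red 193 [522.9 -68.9 193. ] r 48.4 ang 1.808
s red 205 [526.2 -60.1 205. ] r 56.4 ang 1.714
w yellow 193 [569.3 -74.9 193. ] r 53.9 ang 0.866
w yellow 205 [569.5 -76.3 205. ] r 53.0 ang 0.845
w red 193 [520.8 -58.4 193. ] r 59.1 ang 1.8
w red 205 [522.4 -60.3 205. ] r 57.0 ang 1.781
t yellow 193 [576.7 -83.5 193. ] r 53.5 ang 0.654
t yellow 205 [574.5 -81.8 205. ] r 52.8 ang 0.705
t red 193 [531.4 -68.3 193. ] r 47.8 ang 1.632
t red 205 [529.5 -66.7 205. ] r 49.5 ang 1.667
```

The handle widths put the pitch at about 0.12 rad from level, so the rim had been about 14 mm lower than assumed and the lugs were blocked at the ring's underside. I level the portafilter slowly under the ring, keeping the grasp point fixed.

```bash
python3 -m creep '[{"tx":0,"ty":0,"tz":-3,"rx":0,"ry":0,"rz":0,"fingers":255},{"tx":-0.7,"ty":-0.6,"tz":-6,"rx":-0.0106,"ry":0.0107,"rz":0,"fingers":255},{"tx":-1.3,"ty":-1.2,"tz":-6,"rx":-0.0211,"ry":0.0213,"rz":0,"fingers":255},{"tx":-2,"ty":-1.8,"tz":-6,"rx":-0.0317,"ry":0.032,"rz":0,"fingers":255},{"tx":-2.7,"ty":-2.4,"tz":-6,"rx":-0.0423,"ry":0.0426,"rz":0,"fingers":255},{"tx":-3.4,"ty":-3,"tz":-6,"rx":-0.0528,"ry":0.0533,"rz":0,"fingers":255},{"tx":-4.1,"ty":-3.6,"tz":-6,"rx":-0.0634,"ry":0.0639,"rz":0,"fingers":255},{"tx":-4.8,"ty":-4.2,"tz":-6,"rx":-0.074,"ry":0.0746,"rz":0,"fingers":255},{"tx":-5.4,"ty":-4.8,"tz":-6,"rx":-0.0845,"ry":0.0852,"rz":0,"fingers":255},{"tx":-5.4,"ty":-4.8,"tz":-6,"rx":-0.0845,"ry":0.0852,"rz":0,"fingers":255}]'; python3 - <<'E'
from h import *
from scipy.spatial.transform import Rotation as R
w=snap('wrist','w17'); s=snap('scene','s17'); o=ctrl.get_obs(); print(o['t'],o['ee_pos'],o['ft_force'],o['moment'])
M=R.from_rotvec(o['orientation']).as_matrix(); print(M.round(3),np.arctan2(-M[1,0],-M[0,0]))
im=cv2.resize(w['pixels'][70:380,205:315],None,fx=4,fy=1.9,interpolation=cv2.INTER_CUBIC); cv2.imwrite('pics/w17c.png',im)
crop(s,'s17c',175,165,225,205,14)
g=o['ee_pos']-M[:,1]*51.2; th=np.arctan2(-M[1,0],-M[0,0]); print(g)
for pit in (0,.03,.06,.09):
    hh=np.array([np.cos(th)*np.cos(pit),np.sin(th)*np.cos(pit),np.sin(pit)])
    print(pit,((proj(s,[g+hh*80])-[175,165]+.5)*14-.5).round())
E
```

```text
t: 22.35
ee_pos: [609.5, -41.3, 101.2]
orientation: [-0.895, 1.745, -1.869]
ft_force: [0.2, -0.6, -3.5]
width: 25.8
22.45 [609.39928946 -41.41269343 101.20899513] [-0.32122285 -0.23091554 -4.65154781] [ 0.31604972 -0.46230816 -0.00245029]
[[-0.7   -0.117  0.705]
 [-0.695 -0.116 -0.71 ]
 [ 0.165 -0.986 -0.   ]] 0.7818832861557236
[615.3766676  -35.47809242 151.71138577]
0 [[313. 465.]]
0.03 [[312. 459.]]
0.06 [[311. 453.]]
0.09 [[310. 447.]]
```

View pics/w17c.png

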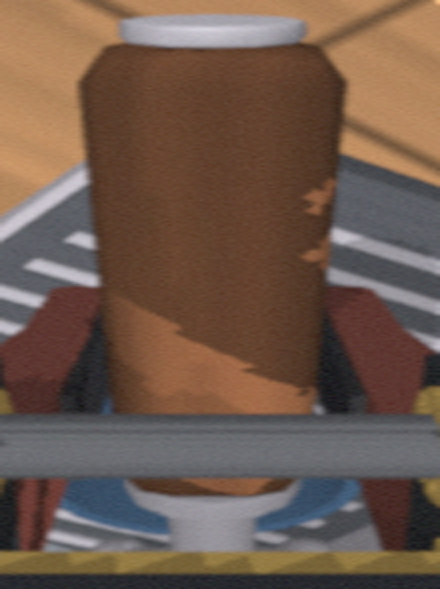

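View pics/s17c.png

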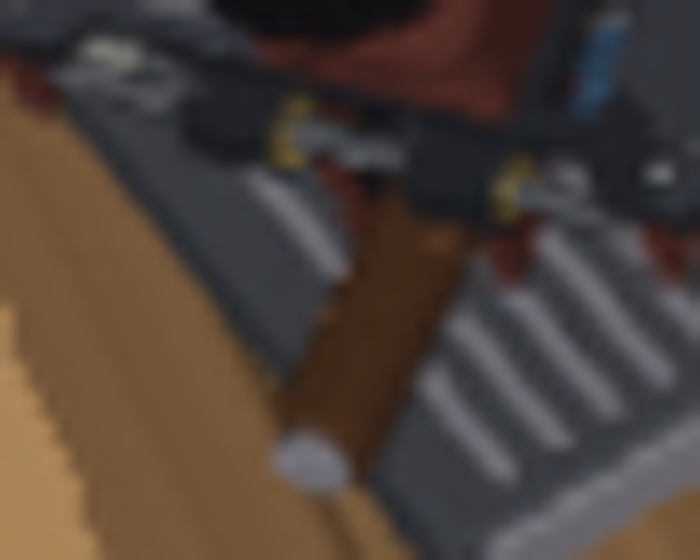

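The cap at (312,462) now fits a level handle (≈0±0.03). The tilt itself changes the moment baseline to about 0.55 Nm. Raising in steps and watching the moment and force: a lug block would show near ee_z 112, the gasket near 121.

```bash
python3 -m creep '[{"tx":0,"ty":0,"tz":3,"rx":0,"ry":0,"rz":0,"fingers":255},{"tx":0,"ty":0,"tz":6,"rx":0,"ry":0,"rz":0,"fingers":255},{"tx":0,"ty":0,"tz":8,"rx":0,"ry":0,"rz":0,"fingers":255},{"tx":0,"ty":0,"tz":8,"rx":0,"ry":0,"rz":0,"fingers":255}]'; cat > rd.py <<'E'
from workcell import ctrl
import numpy as np
o=ctrl.get_obs(); print('t',o['t'],'ee',o['ee_pos'].round(2),'F',o['ft_force'].round(2),'M',o['moment'].round(3),'|Mxy|',np.hypot(*o['moment'][:2]).round(3),'w',round(o['width'],1))
E
python3 rd.py
python3 -m creep '[{"tx":0,"ty":0,"tz":1,"rx":0,"ry":0,"rz":0,"fingers":255},{"tx":0,"ty":0,"tz":2,"rx":0,"ry":0,"rz":0,"fingers":255},{"tx":0,"ty":0,"tz":2,"rx":0,"ry":0,"rz":0,"fingers":255}]'>/dev/null;python3 rd.py
python3 -m creep '[{"tx":0,"ty":0,"tz":1,"rx":0,"ry":0,"rz":0,"fingers":255},{"tx":0,"ty":0,"tz":2,"rx":0,"ry":0,"rz":0,"fingers":255},{"tx":0,"ty":0,"tz":2,"rx":0,"ry":0,"rz":0,"fingers":255}]'>/dev/null;python3 rd.py
```

```text
t: 22.95
ee_pos: [609.6, -41.5, 109.6]
orientation: [-0.894, 1.745, -1.869]
ft_force: [0.4, -0.1, -4.9]
width: 25.8
t 22.95 ee [609.58 -41.51 109.58] F [ 0.42 -0.06 -4.89] M [ 0.358 -0.359 -0.012] |Mxy| 0.507 w 25.8
t 23.325 ee [609.48 -41.47 111.32] F [-0.41  0.12 -3.13] M [ 0.409 -0.35  -0.01 ] |Mxy| 0.539 w 26.1
t 23.7 ee [609.52 -41.49 113.39] F [-1.05  0.63 -4.17] M [ 0.316 -0.409  0.031] |Mxy| 0.517 w 25.9
```

```bash

python3 -m creep '[{"tx":0,"ty":0,"tz":1,"rx":0,"ry":0,"rz":0,"fingers":255},{"tx":0,"ty":0,"tz":2,"rx":0,"ry":0,"rz":0,"fingers":255},{"tx":0,"ty":0,"tz":2,"rx":0,"ry":0,"rz":0,"fingers":255}]'>/dev/null;python3 rd.py
python3 -m creep '[{"tx":0,"ty":0,"tz":1,"rx":0,"ry":0,"rz":0,"fingers":255},{"tx":0,"ty":0,"tz":2,"rx":0,"ry":0,"rz":0,"fingers":255},{"tx":0,"ty":0,"tz":2,"rx":0,"ry":0,"rz":0,"fingers":255}]'>/dev/null;python3 rd.py
```

```text
t 24.075 ee [609.53 -41.47 115.4 ] F [-0.25  0.55 -4.75] M [ 0.338 -0.411 -0.039] |Mxy| 0.532 w 25.7
t 24.45 ee [609.52 -41.49 117.4 ] F [-0.14 -0.18 -4.38] M [ 0.332 -0.401 -0.   ] |Mxy| 0.521 w 25.5
```

```bash

python3 -m creep '[{"tx":0,"ty":0,"tz":1,"rx":0,"ry":0,"rz":0,"fingers":255},{"tx":0,"ty":0,"tz":2,"rx":0,"ry":0,"rz":0,"fingers":255},{"tx":0,"ty":0,"tz":2,"rx":0,"ry":0,"rz":0,"fingers":255}]'>/dev/null;python3 rd.py
python3 -m creep '[{"tx":0,"ty":0,"tz":0.5,"rx":0,"ry":0,"rz":0,"fingers":255},{"tx":0,"ty":0,"tz":1,"rx":0,"ry":0,"rz":0,"fingers":255},{"tx":0,"ty":0,"tz":1,"rx":0,"ry":0,"rz":0,"fingers":255}]'>/dev/null;python3 rd.py
python3 - <<'E'
from h import *
from scipy.spatial.transform import Rotation as R
w=snap('wrist','w18'); s=snap('scene','s18'); o=ctrl.get_obs()
M=R.from_rotvec(o['orientation']).as_matrix()
im=cv2.resize(w['pixels'][70:380,205:315],None,fx=4,fy=1.9,interpolation=cv2.INTER_CUBIC); cv2.imwrite('pics/w18c.png',im)
crop(s,'s18c',175,165,225,205,14)
g=o['ee_pos']-M[:,1]*51.2; th=np.arctan2(-M[1,0],-M[0,0]); print(g)
for pit in (0,.03,.06,.09):
    hh=np.array([np.cos(th)*np.cos(pit),np.sin(th)*np.cos(pit),np.sin(pit)])
    print(pit,((proj(s,[g+hh*80])-[175,165]+.5)*14-.5).round())
E
```

```text
t 24.825 ee [609.52 -41.46 119.38] F [ 0.5   0.16 -3.74] M [ 0.323 -0.374 -0.034] |Mxy| 0.494 w 25.9
t 25.2 ee [609.49 -41.46 120.34] F [-0.64 -0.55 -3.72] M [ 0.357 -0.411 -0.025] |Mxy| 0.545 w 25.4
[615.41050117 -35.54442521 170.77717614]
0 [[303. 420.]]
0.03 [[302. 414.]]
0.06 [[301. 408.]]
0.09 [[300. 402.]]
```

View pics/s18c.png

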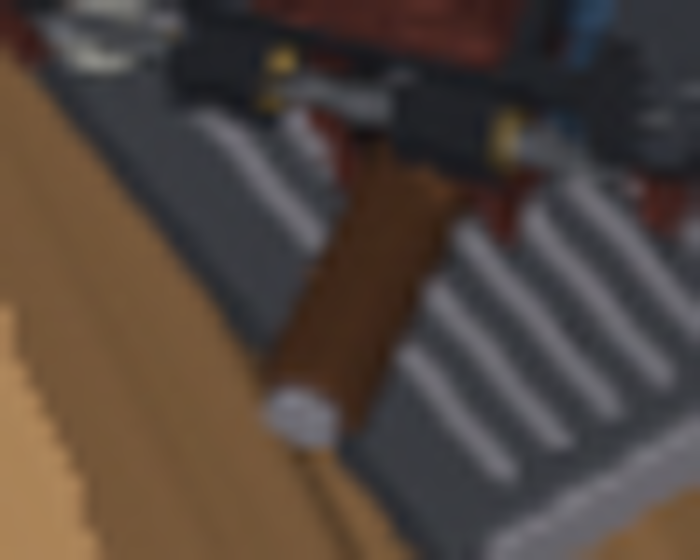

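View pics/w18c.png

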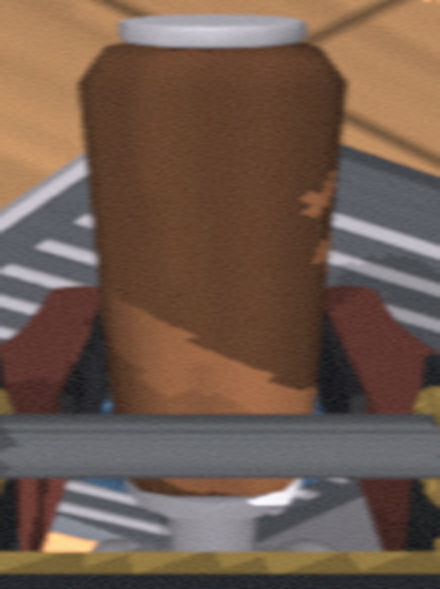

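Level with no slip: the cap at (302,418) matches prediction, and the wrist view is unchanged. Still no contact at rim ≈ 201. I continue until the gasket is felt.

```bash

python3 -m creep '[{"tx":0,"ty":0,"tz":0.5,"rx":0,"ry":0,"rz":0,"fingers":255},{"tx":0,"ty":0,"tz":1.2,"rx":0,"ry":0,"rz":0,"fingers":255},{"tx":0,"ty":0,"tz":1.2,"rx":0,"ry":0,"rz":0,"fingers":255}]'>/dev/null;python3 rd.py
python3 -m creep '[{"tx":0,"ty":0,"tz":0.5,"rx":0,"ry":0,"rz":0,"fingers":255},{"tx":0,"ty":0,"tz":1.2,"rx":0,"ry":0,"rz":0,"fingers":255},{"tx":0,"ty":0,"tz":1.2,"rx":0,"ry":0,"rz":0,"fingers":255}]'>/dev/null;python3 rd.py
```

```text
t 25.675 ee [609.48 -41.46 121.56] F [-0.2   0.64 -3.78] M [ 0.42  -0.381  0.006] |Mxy| 0.567 w 26.1
t 26.05 ee [609.5  -41.48 122.77] F [-0.37 -0.35 -4.22] M [ 0.286 -0.378  0.049] |Mxy| 0.474 w 25.8
```

```bash

python3 -m creep '[{"tx":0,"ty":0,"tz":0.5,"rx":0,"ry":0,"rz":0,"fingers":255},{"tx":0,"ty":0,"tz":1,"rx":0,"ry":0,"rz":0,"fingers":255},{"tx":0,"ty":0,"tz":1,"rx":0,"ry":0,"rz":0,"fingers":255}]'>/dev/null;python3 rd.py
python3 - <<'E'
import numpy as np
c=np.array([534.5,-116.3]);e=np.array([609.5,-41.5])
def rot(a,v): return np.array([np.cos(a)*v[0]-np.sin(a)*v[1],np.sin(a)*v[0]+np.cos(a)*v[1]])
for base in (0,.2,.5,.8):
    b=c+rot(base,e-c)
    print(base,[(round(float(a),2),*np.round(c+rot(base+a,e-c)-b,1).tolist()) for a in np.arange(.03,.34,.03)])
E
```

```text
t 26.425 ee [609.46 -41.51 123.72] F [ 0.78  0.01 -4.46] M [ 0.356 -0.396  0.022] |Mxy| 0.533 w 25.8
0 [(0.03, -2.3, 2.2), (0.06, -4.6, 4.4), (0.09, -7.0, 6.4), (0.12, -9.5, 8.4), (0.15, -12.0, 10.4), (0.18, -14.6, 12.2), (0.21, -17.2, 14.0), (0.24, -19.9, 15.7), (0.27, -22.7, 17.3), (0.3, -25.5, 18.8), (0.33, -28.3, 20.3)]
0.2 [(0.03, -2.7, 1.7), (0.06, -5.4, 3.4), (0.09, -8.2, 4.9), (0.12, -11.0, 6.4), (0.15, -13.8, 7.8), (0.18, -16.7, 9.1), (0.21, -19.7, 10.3), (0.24, -22.6, 11.4), (0.27, -25.7, 12.4), (0.3, -28.7, 13.4), (0.33, -31.7, 14.2)]
0.5 [(0.03, -3.1, 0.9), (0.06, -6.1, 1.6), (0.09, -9.3, 2.3), (0.12, -12.4, 2.9), (0.15, -15.5, 3.3), (0.18, -18.7, 3.7), (0.21, -21.8, 4.0), (0.24, -25.0, 4.2), (0.27, -28.2, 4.3), (0.3, -31.4, 4.3), (0.33, -34.5, 4.2)]
0.8 [(0.03, -3.2, -0.1), (0.06, -6.3, -0.3), (0.09, -9.5, -0.6), (0.12, -12.7, -0.9), (0.15, -15.8, -1.4), (0.18, -18.9, -2.0), (0.21, -22.0, -2.6), (0.24, -25.1, -3.4), (0.27, -28.2, -4.2), (0.3, -31.2, -5.1), (0.33, -34.2, -6.2)]
```

```bash

python3 -m creep '[{"tx":0,"ty":0,"tz":0.5,"rx":0,"ry":0,"rz":0,"fingers":255},{"tx":0,"ty":0,"tz":1,"rx":0,"ry":0,"rz":0,"fingers":255},{"tx":0,"ty":0,"tz":1,"rx":0,"ry":0,"rz":0,"fingers":255}]'>/dev/null;python3 rd.py
python3 -m creep '[{"tx":0,"ty":0,"tz":0.5,"rx":0,"ry":0,"rz":0,"fingers":255},{"tx":0,"ty":0,"tz":1,"rx":0,"ry":0,"rz":0,"fingers":255},{"tx":0,"ty":0,"tz":1,"rx":0,"ry":0,"rz":0,"fingers":255}]'>/dev/null;python3 rd.py
python3 -m creep '[{"tx":0,"ty":0,"tz":0,"rx":0,"ry":0,"rz":0,"fingers":255}]'>/dev/null;python3 rd.py
```

```text
t 26.8 ee [609.48 -41.48 124.74] F [ 0.87 -0.77 -4.89] M [ 0.344 -0.371 -0.015] |Mxy| 0.506 w 25.6
t 27.175 ee [609.42 -41.47 125.7 ] F [-0.09 -0.74 -4.04] M [ 0.371 -0.386 -0.002] |Mxy| 0.535 w 25.8
t 27.3 ee [609.42 -41.51 125.69] F [-0.02  0.69 -3.9 ] M [ 0.282 -0.373  0.022] |Mxy| 0.468 w 25.6
```

```bash
python3 - <<'E'
from h import *
from scipy.spatial.transform import Rotation as R
w=snap('wrist','w19'); s=snap('scene','s19'); o=ctrl.get_obs()
M=R.from_rotvec(o['orientation']).as_matrix()
a=load('w17')['pixels'][70:380,205:315]; b=w['pixels'][70:380,205:315]
im=np.hstack([cv2.resize(x,None,fx=3.4,fy=1.9,interpolation=cv2.INTER_CUBIC) for x in (a,b)]); cv2.imwrite('pics/w19c.png',im)
crop(s,'s19c',175,155,225,205,12)
g=o['ee_pos']-M[:,1]*51.2; th=np.arctan2(-M[1,0],-M[0,0]); print(g)
for pit in (0,.03,.06,.09):
    hh=np.array([np.cos(th)*np.cos(pit),np.sin(th)*np.cos(pit),np.sin(pit)])
    print(pit,((proj(s,[g+hh*80])-[175,155]+.5)*12-.5).round())
E
```

```text
[615.38459323 -35.53601678 176.15740165]
0 [[258. 469.]]
0.03 [[257. 464.]]
0.06 [[256. 459.]]
0.09 [[255. 453.]]
```

View pics/w19c.png

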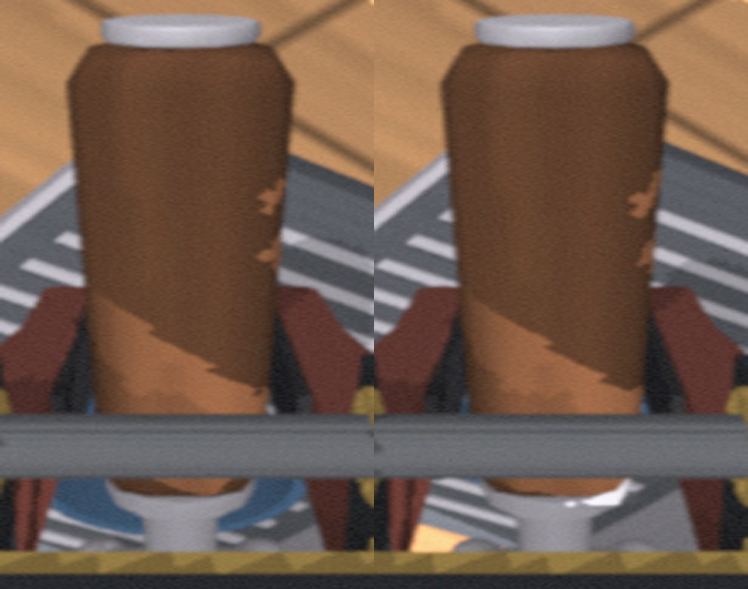

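View pics/s19c.png

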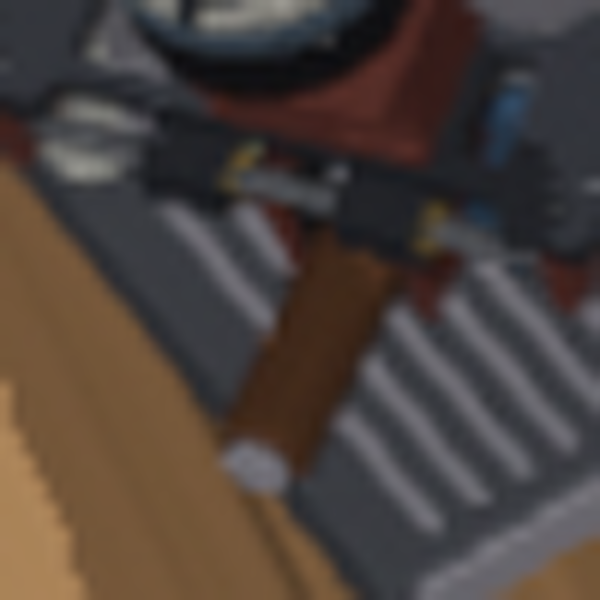

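```bash

python3 -m creep '[{"tx":0,"ty":0,"tz":0.5,"rx":0,"ry":0,"rz":0,"fingers":255},{"tx":0,"ty":0,"tz":1,"rx":0,"ry":0,"rz":0,"fingers":255},{"tx":0,"ty":0,"tz":1,"rx":0,"ry":0,"rz":0,"fingers":255}]'>/dev/null;python3 rd.py
python3 -m creep '[{"tx":0,"ty":0,"tz":0.5,"rx":0,"ry":0,"rz":0,"fingers":255},{"tx":0,"ty":0,"tz":1,"rx":0,"ry":0,"rz":0,"fingers":255},{"tx":0,"ty":0,"tz":1,"rx":0,"ry":0,"rz":0,"fingers":255}]'>/dev/null;python3 rd.py
python3 -m creep '[{"tx":0,"ty":0,"tz":0.5,"rx":0,"ry":0,"rz":0,"fingers":255},{"tx":0,"ty":0,"tz":1,"rx":0,"ry":0,"rz":0,"fingers":255},{"tx":0,"ty":0,"tz":1,"rx":0,"ry":0,"rz":0,"fingers":255}]'>/dev/null;python3 rd.py
```

```text
t 27.775 ee [609.41 -41.46 126.69] F [ 0.51 -0.6  -3.89] M [ 0.389 -0.41  -0.001] |Mxy| 0.565 w 25.9
t 28.15 ee [609.43 -41.49 127.74] F [ 0.72 -0.91 -3.66] M [ 0.368 -0.43   0.017] |Mxy| 0.566 w 25.5
t 28.525 ee [609.42 -41.48 128.73] F [ 0.52  0.6  -4.33] M [ 0.41  -0.397 -0.012] |Mxy| 0.57 w 25.8
```

The moment has crept up to 0.57, so contact is starting. Now I turn slowly.

```bash
python3 -m creep '[{"tx":-1.1,"ty":1.1,"tz":0,"rx":0,"ry":0,"rz":0.015,"fingers":255},{"tx":-3.4,"ty":3.3,"tz":0,"rx":0,"ry":0,"rz":0.045,"fingers":255},{"tx":-5.8,"ty":5.4,"tz":0,"rx":0,"ry":0,"rz":0.075,"fingers":255},{"tx":-8.2,"ty":7.4,"tz":0,"rx":0,"ry":0,"rz":0.105,"fingers":255},{"tx":-10.7,"ty":9.4,"tz":0,"rx":0,"ry":0,"rz":0.135,"fingers":255},{"tx":-13.3,"ty":11.3,"tz":0,"rx":0,"ry":0,"rz":0.165,"fingers":255},{"tx":-15.9,"ty":13.1,"tz":0,"rx":0,"ry":0,"rz":0.195,"fingers":255},{"tx":-18.6,"ty":14.9,"tz":0,"rx":0,"ry":0,"rz":0.225,"fingers":255},{"tx":-19.9,"ty":15.7,"tz":0,"rx":0,"ry":0,"rz":0.24,"fingers":255},{"tx":-19.9,"ty":15.7,"tz":0,"rx":0,"ry":0,"rz":0.24,"fingers":255}]'>/dev/null;python3 rd.py
python3 - <<'E'
from h import *
w=snap('wrist','w20'); s=snap('scene','s20')
a=load('w17')['pixels'][70:380,205:315]; b=w['pixels'][70:380,205:315]
im=np.hstack([cv2.resize(x,None,fx=3.4,fy=1.9,interpolation=cv2.INTER_CUBIC) for x in (a,b)]); cv2.imwrite('pics/w20c.png',im)
E
python3 rd.py
```

```text
t 29.775 ee [590.19 -25.09 129.18] F [ 3.27  4.3  -2.7 ] M [ 0.804 -0.316 -0.149] |Mxy| 0.864 w 25.8
t 29.875 ee [590.2  -25.12 129.17] F [ 4.26  3.65 -1.11] M [ 0.792 -0.298 -0.145] |Mxy| 0.846 w 25.5
```

View pics/w20c.png

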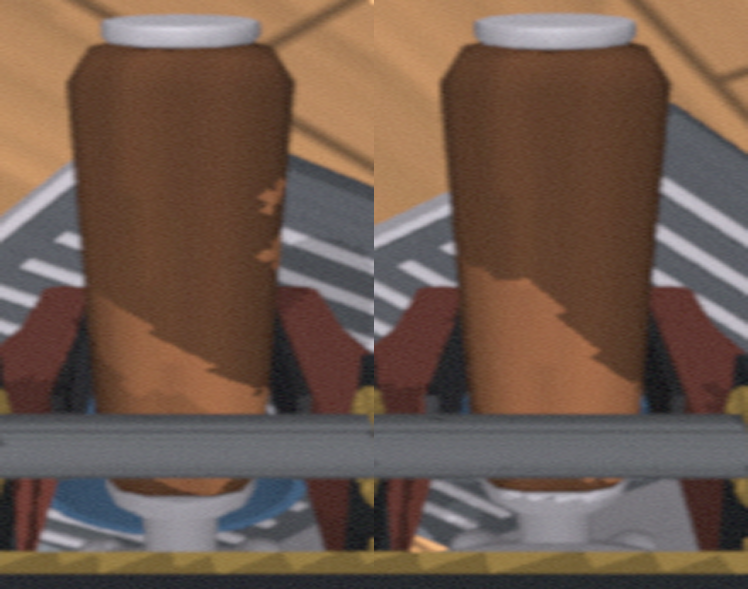

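Now Fz has dropped to about -1 N (the ramps carry the portafilter) and there is a yaw resistance, so the lugs are engaged. The 5 N outward force means my arc radius is about 1.5 mm too small, so I widen it and continue.

```bash
cat > arc.py <<'E'
import numpy as np,sys
c=np.array([534.5,-116.3]);e=np.array([609.5,-41.5]); v=e-c; v0=v/np.linalg.norm(v)
def rot(a,v): return np.array([np.cos(a)*v[0]-np.sin(a)*v[1],np.sin(a)*v[0]+np.cos(a)*v[1]])
def P(a,dr): return c+rot(a,v+dr*v0)
a0,d0,d1,a1,st=map(float,sys.argv[1:])
b=P(a0,d0)
for a in np.arange(a0+st,a1+1e-6,st): print(round(a-a0,3),(P(a,d1)-b).round(1).tolist())
E
python3 arc.py .24 0 1.5 .54 .03
```

```text
0.03 [-2.0, 2.9]
0.06 [-4.8, 4.5]
0.09 [-7.7, 5.9]
0.12 [-10.6, 7.3]
0.15 [-13.6, 8.6]
0.18 [-16.6, 9.8]
0.21 [-19.6, 10.9]
0.24 [-22.6, 11.9]
0.27 [-25.7, 12.9]
0.3 [-28.8, 13.7]
```

```bash
python3 -m creep '[{"tx":0.8,"ty":1.3,"tz":0,"rx":0,"ry":0,"rz":0,"fingers":255},{"tx":-2,"ty":2.9,"tz":0,"rx":0,"ry":0,"rz":0.03,"fingers":255},{"tx":-4.8,"ty":4.5,"tz":0,"rx":0,"ry":0,"rz":0.06,"fingers":255},{"tx":-7.7,"ty":5.9,"tz":0,"rx":0,"ry":0,"rz":0.09,"fingers":255},{"tx":-10.6,"ty":7.3,"tz":0,"rx":0,"ry":0,"rz":0.12,"fingers":255},{"tx":-13.6,"ty":8.6,"tz":0,"rx":0,"ry":0,"rz":0.15,"fingers":255},{"tx":-13.6,"ty":8.6,"tz":0,"rx":0,"ry":0,"rz":0.15,"fingers":255}]'>/dev/null;python3 rd.py
```

```text
t 30.75 ee [576.29 -16.36 129.1 ] F [ 1.66  5.48 -0.29] M [ 0.603 -0.217  0.017] |Mxy| 0.641 w 25.8
```

```bash
python3 arc.py .39 1.5 3.5 .69 .03 | tr '\n' ' '; python3 -m creep '[{"tx":0.8,"ty":1.8,"tz":-0.5,"rx":0,"ry":0,"rz":0,"fingers":255},{"tx":0.8,"ty":1.8,"tz":-1,"rx":0,"ry":0,"rz":0,"fingers":255}]'>/dev/null;python3 rd.py
```

```text
0.03 [-2.3, 3.1] 0.06 [-5.4, 4.2] 0.09 [-8.5, 5.2] 0.12 [-11.6, 6.2] 0.15 [-14.8, 7.0] 0.18 [-18.0, 7.8] 0.21 [-21.2, 8.4] 0.24 [-24.4, 9.0] 0.27 [-27.7, 9.5] 0.3 [-30.9, 9.8] t 31.0 ee [576.15 -16.28 127.77] F [-0.76 -4.04  1.14] M [-0.986  0.281  0.046] |Mxy| 1.025 w 25.8
```

```bash
python3 arc.py .39 3.5 2.6 .69 .03 | tr '\n' ' '
```

```text
0.03 [-3.4, 0.4] 0.06 [-6.4, 1.5] 0.09 [-9.5, 2.5] 0.12 [-12.6, 3.5] 0.15 [-15.8, 4.3] 0.18 [-18.9, 5.1] 0.21 [-22.1, 5.7] 0.24 [-25.3, 6.3] 0.27 [-28.6, 6.7] 0.3 [-31.8, 7.1]
```

```bash
python3 -m creep '[{"tx":-0.4,"ty":-0.8,"tz":0.5,"rx":0,"ry":0,"rz":0,"fingers":255},{"tx":-3.4,"ty":0.4,"tz":0.5,"rx":0,"ry":0,"rz":0.03,"fingers":255},{"tx":-6.4,"ty":1.5,"tz":0.5,"rx":0,"ry":0,"rz":0.06,"fingers":255},{"tx":-9.5,"ty":2.5,"tz":0.5,"rx":0,"ry":0,"rz":0.09,"fingers":255},{"tx":-12.6,"ty":3.5,"tz":0.5,"rx":0,"ry":0,"rz":0.12,"fingers":255},{"tx":-15.8,"ty":4.3,"tz":0.5,"rx":0,"ry":0,"rz":0.15,"fingers":255},{"tx":-15.8,"ty":4.3,"tz":0.5,"rx":0,"ry":0,"rz":0.15,"fingers":255}]'>/dev/null;python3 rd.py; python3 - <<'E'
from h import *
w=snap('wrist','w21'); s=snap('scene','s21'); crop(s,'s21c',150,100,290,210,5.5)
a=load('w20')['pixels'][70:380,205:315]; b=w['pixels'][70:380,205:315]
im=np.hstack([cv2.resize(x,None,fx=3.4,fy=1.9,interpolation=cv2.INTER_CUBIC) for x in (a,b)]); cv2.imwrite('pics/w21c.png',im)
E
```

```text
t 31.875 ee [560.32 -10.76 128.01] F [ 2.85  2.47 -1.31] M [ 0.153 -0.321  0.453] |Mxy| 0.356 w 25.9
```

View pics/s21c.png

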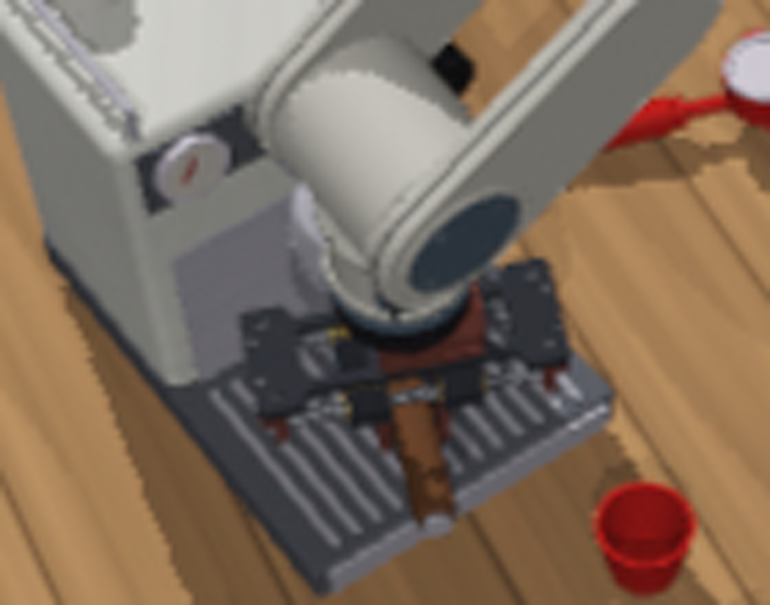

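View pics/w21c.png

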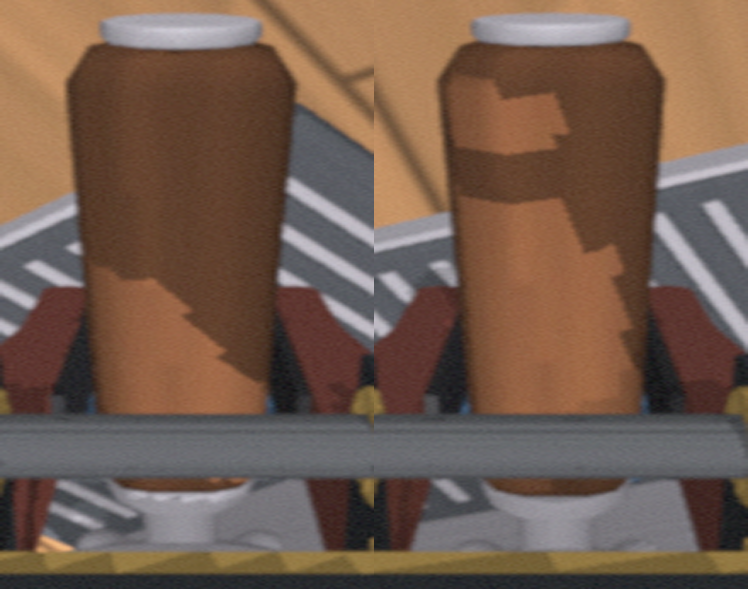

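The lugs are riding with modest turning resistance of about 2 N. Continuing to straight out.

```bash
python3 arc.py .54 2.6 3.1 .84 .03 | tr '\n' ' '
```

```text
0.03 [-3.1, 1.2] 0.06 [-6.3, 1.9] 0.09 [-9.5, 2.5] 0.12 [-12.7, 2.9] 0.15 [-16.0, 3.3] 0.18 [-19.2, 3.5] 0.21 [-22.5, 3.7] 0.24 [-25.8, 3.8] 0.27 [-29.0, 3.8] 0.3 [-32.3, 3.6]
```

```bash
python3 -m creep '[{"tx":-3.1,"ty":1.2,"tz":0,"rx":0,"ry":0,"rz":0.03,"fingers":255},{"tx":-6.3,"ty":1.9,"tz":0,"rx":0,"ry":0,"rz":0.06,"fingers":255},{"tx":-9.5,"ty":2.5,"tz":0,"rx":0,"ry":0,"rz":0.09,"fingers":255},{"tx":-12.7,"ty":2.9,"tz":0,"rx":0,"ry":0,"rz":0.12,"fingers":255},{"tx":-16,"ty":3.3,"tz":0,"rx":0,"ry":0,"rz":0.15,"fingers":255},{"tx":-19.2,"ty":3.5,"tz":0,"rx":0,"ry":0,"rz":0.18,"fingers":255},{"tx":-22.5,"ty":3.7,"tz":0,"rx":0,"ry":0,"rz":0.21,"fingers":255},{"tx":-25.8,"ty":3.8,"tz":0,"rx":0,"ry":0,"rz":0.24,"fingers":255},{"tx":-25.8,"ty":3.8,"tz":0,"rx":0,"ry":0,"rz":0.24,"fingers":255}]'>/dev/null;python3 rd.py; python3 arc.py .78 3.1 3.1 1.02 .03 | tr '\n' ' '
```

```text
t 33.1 ee [534.66  -7.38 128.16] F [ 2.48  2.35 -1.04] M [ 0.063 -0.413  0.386] |Mxy| 0.418 w 25.8
0.03 [-3.3, -0.0] 0.06 [-6.5, -0.2] 0.09 [-9.8, -0.4] 0.12 [-13.1, -0.7] 0.15 [-16.3, -1.1] 0.18 [-19.5, -1.6] 0.21 [-22.7, -2.2] 0.24 [-25.9, -3.0]
```

```bash
python3 -m creep '[{"tx":-3.3,"ty":0,"tz":0,"rx":0,"ry":0,"rz":0.03,"fingers":255},{"tx":-6.5,"ty":-0.2,"tz":0,"rx":0,"ry":0,"rz":0.06,"fingers":255},{"tx":-9.8,"ty":-0.4,"tz":0,"rx":0,"ry":0,"rz":0.09,"fingers":255},{"tx":-13.1,"ty":-0.7,"tz":0,"rx":0,"ry":0,"rz":0.12,"fingers":255},{"tx":-16.3,"ty":-1.1,"tz":0,"rx":0,"ry":0,"rz":0.15,"fingers":255},{"tx":-19.5,"ty":-1.6,"tz":0,"rx":0,"ry":0,"rz":0.18,"fingers":255},{"tx":-19.5,"ty":-1.6,"tz":0,"rx":0,"ry":0,"rz":0.18,"fingers":255}]'>/dev/null;python3 rd.py; python3 - <<'E'
from h import *
w=snap('wrist','w22'); s=snap('scene','s22'); crop(s,'s22c',130,80,290,210,5)
E
```

```text
t 33.975 ee [515.23  -9.08 128.23] F [ 2.87 -1.68 -0.76] M [-0.536 -0.676  0.34 ] |Mxy| 0.863 w 25.8
```

View pics/s22c.png

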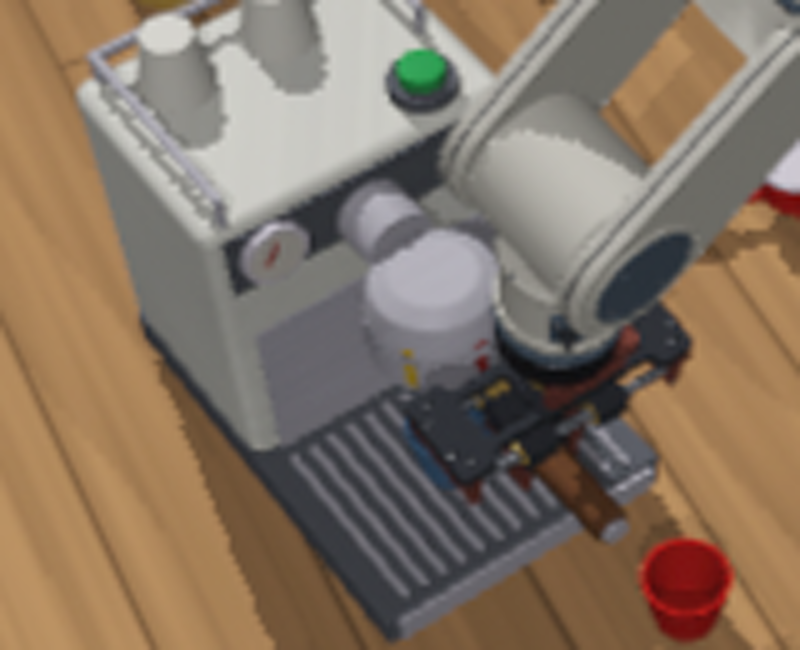

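View pics/w22.png

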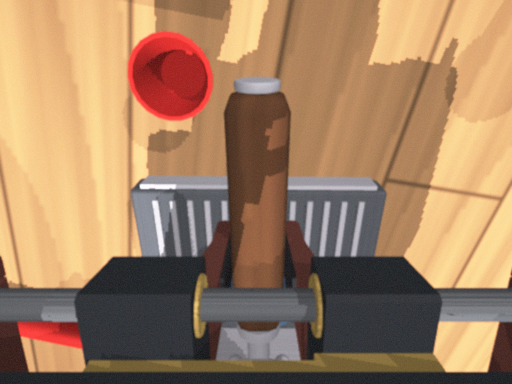

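The wrist view shows the handle at u≈258, perpendicular to the tray's front edge (rows 181–183) and centred on the tray (135–383): straight out. I push slightly past towards the stop and check.

```bash
python3 -m creep '[{"tx":-1.7,"ty":-0.7,"tz":0,"rx":0,"ry":0,"rz":0.015,"fingers":255},{"tx":-3.3,"ty":-1,"tz":0,"rx":0,"ry":0,"rz":0.03,"fingers":255},{"tx":-3.3,"ty":-1,"tz":0,"rx":0,"ry":0,"rz":0.03,"fingers":255}]'>/dev/null;python3 rd.py
```

```text
t 34.45 ee [512.81  -9.85 128.3 ] F [ 6.07 -1.07 -1.63] M [-0.431 -0.942  0.029] |Mxy| 1.036 w 25.8
```

Resistance rose to 6 N with the tool lagging 1.5 mm: that is the stop. I ease the handle down level before letting go.

```bash
python3 -m creep '[{"tx":0.8,"ty":0,"tz":-0.7,"rx":0,"ry":0,"rz":0,"fingers":255},{"tx":1,"ty":0,"tz":-1.4,"rx":0,"ry":0,"rz":0,"fingers":255},{"tx":1,"ty":0,"tz":-2,"rx":0,"ry":0,"rz":0,"fingers":255},{"tx":1,"ty":0,"tz":-2,"rx":0,"ry":0,"rz":0,"fingers":255}]'>/dev/null;python3 rd.py
```

```text
t 34.95 ee [513.05  -9.97 126.09] F [ 2.23 -2.15  0.81] M [-0.697 -0.444 -0.109] |Mxy| 0.827 w 25.6
```

```bash
python3 -m creep '[{"tx":0,"ty":0,"tz":0,"rx":0,"ry":0,"rz":0,"fingers":0},{"tx":0,"ty":0,"tz":0,"rx":0,"ry":0,"rz":0,"fingers":0},{"tx":0,"ty":0,"tz":0,"rx":0,"ry":0,"rz":0,"fingers":0},{"tx":0,"ty":0,"tz":0,"rx":0,"ry":0,"rz":0,"fingers":0},{"tx":0,"ty":0,"tz":0,"rx":0,"ry":0,"rz":0,"fingers":0},{"tx":0,"ty":0,"tz":0,"rx":0,"ry":0,"rz":0,"fingers":0}]'>/dev/null;python3 rd.py;  python3 - <<'E'
from h import *
w=snap('wrist','w23')
E
```

```text
t 35.7 ee [513.31  -9.88 126.19] F [ 1.51 -0.18 -0.24] M [ 0.035 -0.022 -0.023] |Mxy| 0.042 w 82.6
```

View pics/w23.png

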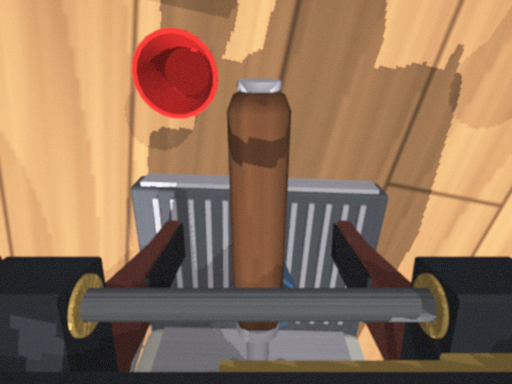

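Released, and the forces are near zero. Retreating straight up, then checking the lock.

```bash
python3 -m creep '[{"tx":0,"ty":0,"tz":8,"rx":0,"ry":0,"rz":0,"fingers":0},{"tx":0,"ty":0,"tz":25,"rx":0,"ry":0,"rz":0,"fingers":0},{"tx":0,"ty":0,"tz":55,"rx":0,"ry":0,"rz":0,"fingers":0},{"tx":0,"ty":0,"tz":100,"rx":0,"ry":0,"rz":0,"fingers":0},{"tx":0,"ty":0,"tz":150,"rx":0,"ry":0,"rz":0,"fingers":255},{"tx":0,"ty":0,"tz":200,"rx":0.05,"ry":0.01,"rz":0,"fingers":255},{"tx":0,"ty":0,"tz":225,"rx":0.11,"ry":0.022,"rz":0,"fingers":255},{"tx":0,"ty":0,"tz":225,"rx":0.1627,"ry":0.0329,"rz":0,"fingers":255},{"tx":0,"ty":0,"tz":225,"rx":0.1627,"ry":0.0329,"rz":0,"fingers":255}]';  python3 - <<'E'
from h import *
from scipy.spatial.transform import Rotation as R
w=snap('wrist','w24'); s=snap('scene','s24'); crop(s,'s24c',110,50,290,200,4.4); o=ctrl.get_obs(); print(o['ee_pos'],R.from_rotvec(o['orientation']).as_matrix().round(3),o['qpos'])
E
```

```text
t: 36.88
ee_pos: [513.4, -10.6, 352.6]
orientation: [-1.295, 1.06, -1.062]
ft_force: [0.4, 0.7, -0.2]
width: 41.7
[512.98055349 -10.01721538 351.49341975] [[ 0.199  0.     0.98 ]
 [-0.98  -0.     0.199]
 [ 0.    -1.     0.   ]] [-4.26781189e-02  9.92924654e-02  1.68764419e+00 -6.50369446e-05
  1.35429220e+00 -2.43318962e-01]
```

View pics/w24.png

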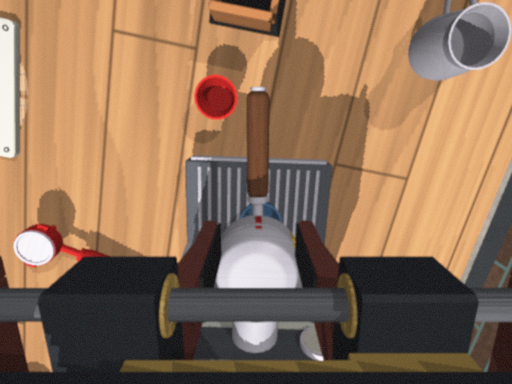

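View pics/s24c.png

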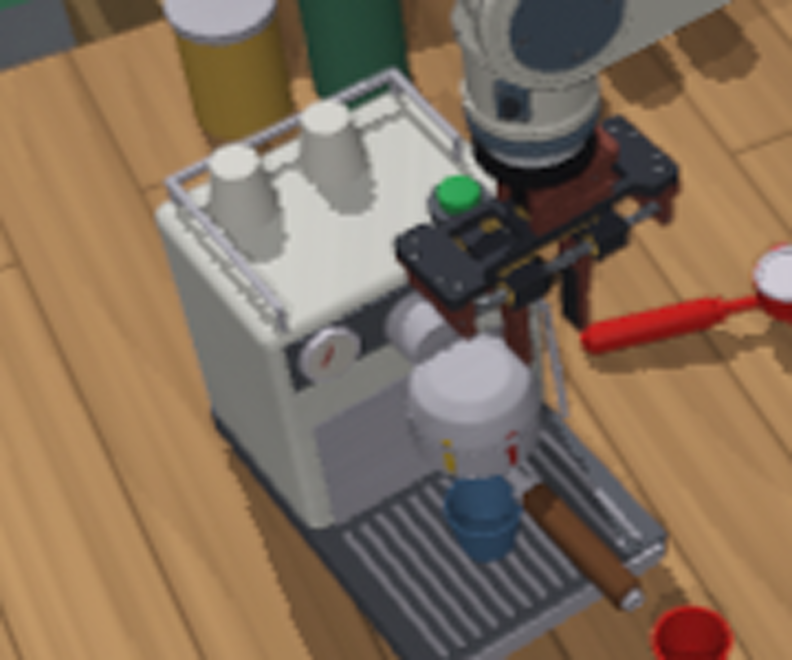

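```bash
python3 - <<'E'
from fit import *
w=load('w24'); s=load('s24'); crop(w,'w24c',175,75,345,235,4.6)
print('cap pred',proj(s,[[534.5+195*np.cos(t),-116.3+195*np.sin(t),z] for t in (1.70,1.76) for z in (164,174)]).round(1).tolist(),'obs',tp(630,600,110,50,4.4))
E
```

```text
cap pred [[249.6, 189.1], [249.6, 187.4], [252.5, 187.3], [252.5, 185.6]] obs [252.79545455 185.97727273]
```

View pics/w24c.png

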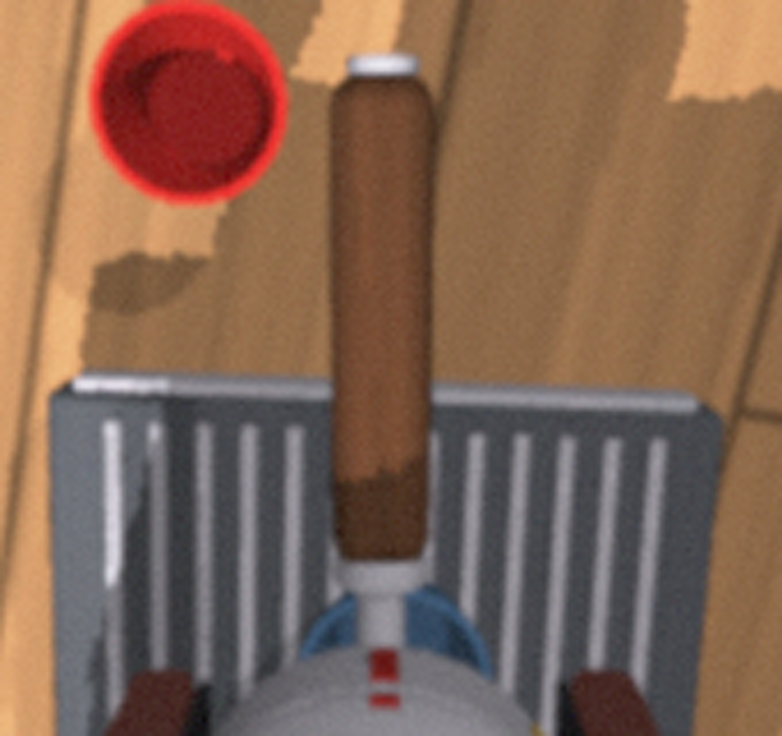

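The handle is about 0.03 rad past perpendicular to the tray edge, i.e. at the stop, under the red mark, and the cap lies where the locked pose predicts. The cup is in place. Next is the brew button: moving above it with the fingers shut.

```bash
python3 -m creep '[{"tx":-4,"ty":-30,"tz":0,"rx":0,"ry":0,"rz":0,"fingers":255},{"tx":-10,"ty":-80,"tz":0,"rx":0,"ry":0,"rz":0,"fingers":255},{"tx":-17,"ty":-132,"tz":0,"rx":0,"ry":0,"rz":0,"fingers":255},{"tx":-23,"ty":-180,"tz":0,"rx":0,"ry":0,"rz":0,"fingers":255},{"tx":-29,"ty":-226,"tz":0,"rx":0,"ry":0,"rz":0,"fingers":255},{"tx":-29,"ty":-226,"tz":0,"rx":0,"ry":0,"rz":0,"fingers":255},{"tx":-29,"ty":-226,"tz":0,"rx":0,"ry":0,"rz":0,"fingers":255}]';  python3 - <<'E'
from h import *
w=snap('wrist','w25'); s=snap('scene','s25'); crop(s,'s25c',150,20,270,130,5.5); crop(w,'w25c',150,150,370,370,3); o=ctrl.get_obs(); print(o['ee_pos'],o['width'],o['ft_force'])
print(proj(w,[[484,-236,305]]))
E
```

```text
t: 37.85
ee_pos: [484.2, -235.0, 350.8]
orientation: [-1.297, 1.061, -1.059]
ft_force: [0.0, -0.0, 0.2]
width: 0.3
[ 484.47579669 -234.53205471  351.11236962] 0.4849117487838565 [-0.64548174 -0.80794688  0.09400305]
[[257.07822848 201.73345348]]
```

View pics/w25c.png

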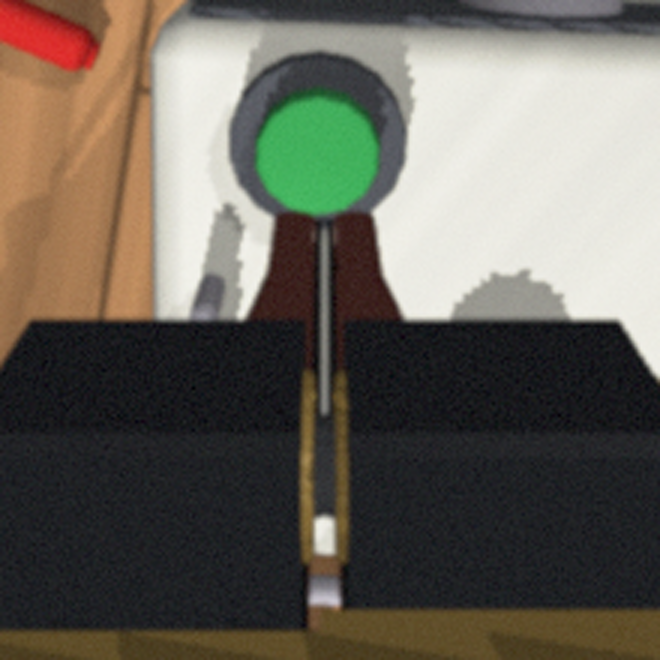

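View pics/s25c.png

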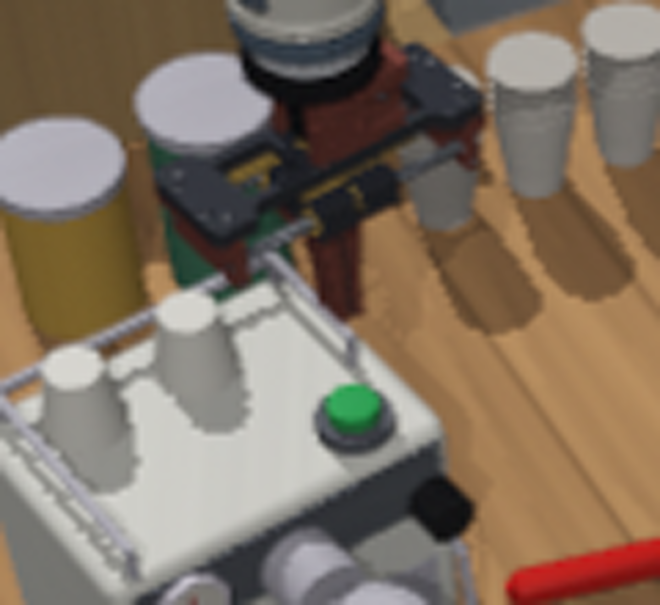

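The button's green centre is at (256,201), within 1.3 px of prediction. Descending to just above it, then feeling for it.

```bash
python3 -m creep '[{"tx":-1,"ty":-2.5,"tz":-25,"rx":0,"ry":0,"rz":0,"fingers":255},{"tx":-1,"ty":-2.5,"tz":-55,"rx":0,"ry":0,"rz":0,"fingers":255},{"tx":-1,"ty":-2.5,"tz":-70,"rx":0,"ry":0,"rz":0,"fingers":255},{"tx":-1,"ty":-2.5,"tz":-74,"rx":0,"ry":0,"rz":0,"fingers":255},{"tx":-1,"ty":-2.5,"tz":-74,"rx":0,"ry":0,"rz":0,"fingers":255}]'>/dev/null; python3 rd.py;  python3 - <<'E'
from h import *
w=snap('wrist','w26'); s=snap('scene','s26'); crop(s,'s26c',180,50,240,110,10); crop(w,'w26c',200,150,310,250,7)
E
```

```text
t 38.575 ee [ 483.8  -238.26  277.77] F [0.22 0.2  0.06] M [-0.043 -0.097 -0.03 ] |Mxy| 0.106 w 0.6
```

View pics/w26c.png

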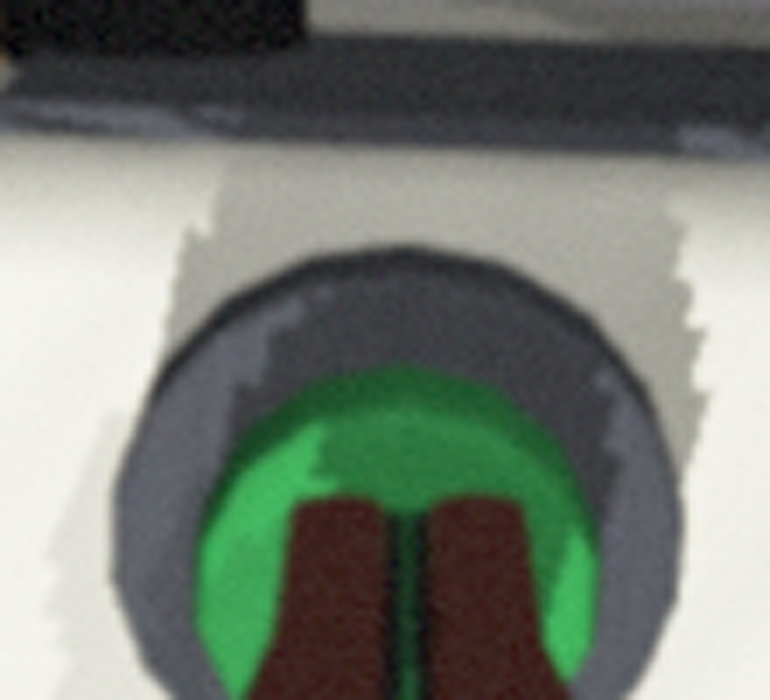

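View pics/s26c.png

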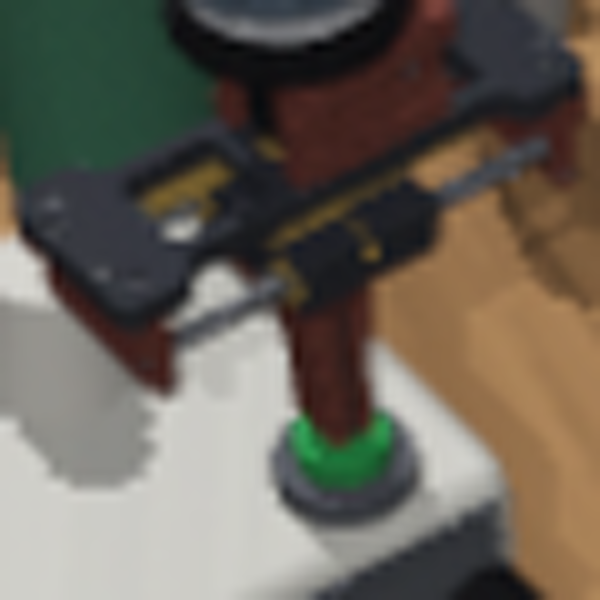

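The fingers are centred over the button, just above it. Feeling down.

```bash
python3 -m creep '[{"tx":0,"ty":0,"tz":-2,"rx":0,"ry":0,"rz":0,"fingers":255},{"tx":0,"ty":0,"tz":-4,"rx":0,"ry":0,"rz":0,"fingers":255},{"tx":0,"ty":0,"tz":-4,"rx":0,"ry":0,"rz":0,"fingers":255}]'>/dev/null; python3 rd.py; python3 -m creep '[{"tx":0,"ty":0,"tz":-2,"rx":0,"ry":0,"rz":0,"fingers":255},{"tx":0,"ty":0,"tz":-4,"rx":0,"ry":0,"rz":0,"fingers":255},{"tx":0,"ty":0,"tz":-4,"rx":0,"ry":0,"rz":0,"fingers":255}]'>/dev/null; python3 rd.py
```

```text
t 39.05 ee [ 483.74 -238.64  273.57] F [ 0.87 -0.29  2.46] M [-0.072 -0.262  0.039] |Mxy| 0.272 w 0.5
t 39.425 ee [ 483.74 -238.6   269.52] F [ 1.38 -0.31  5.09] M [-0.169 -0.224 -0.015] |Mxy| 0.281 w 0.1
```

```bash
python3 -m creep '[{"tx":0,"ty":0,"tz":-1,"rx":0,"ry":0,"rz":0,"fingers":255},{"tx":0,"ty":0,"tz":-2,"rx":0,"ry":0,"rz":0,"fingers":255},{"tx":0,"ty":0,"tz":-2,"rx":0,"ry":0,"rz":0,"fingers":255}]'>/dev/null; python3 rd.py
```

```text
t 39.8 ee [ 483.83 -238.7   269.19] F [-4.19  1.62 16.85] M [0.248 0.503 0.008] |Mxy| 0.56 w 0.3
```

It bottomed at 16.9 N: fully pressed. Releasing and backing away.

```bash
python3 -m creep '[{"tx":0,"ty":0,"tz":4,"rx":0,"ry":0,"rz":0,"fingers":255},{"tx":0,"ty":0,"tz":20,"rx":0,"ry":0,"rz":0,"fingers":255},{"tx":0,"ty":0,"tz":60,"rx":0,"ry":0,"rz":0,"fingers":255},{"tx":0,"ty":0,"tz":110,"rx":0,"ry":0,"rz":0,"fingers":255},{"tx":0,"ty":40,"tz":140,"rx":0,"ry":0,"rz":0,"fingers":255},{"tx":-30,"ty":90,"tz":150,"rx":0,"ry":0,"rz":0,"fingers":255},{"tx":-70,"ty":130,"tz":150,"rx":0,"ry":0,"rz":0,"fingers":255},{"tx":-100,"ty":160,"tz":150,"rx":0,"ry":0,"rz":0,"fingers":255},{"tx":-100,"ty":160,"tz":150,"rx":0,"ry":0,"rz":0,"fingers":255},{"tx":-100,"ty":160,"tz":150,"rx":0,"ry":0,"rz":0,"fingers":255}]'>/dev/null; python3 rd.py;  python3 - <<'E'
from h import *
s=snap('scene','s27'); t=snap('top','t27'); w=snap('wrist','w27'); crop(s,'s27c',130,50,280,200,4)
E
```

```text
t 41.05 ee [383.61 -78.63 417.52] F [ 0.55 -0.13  0.31] M [-0.028 -0.092  0.02 ] |Mxy| 0.096 w 0.6
```

View pics/s27c.png

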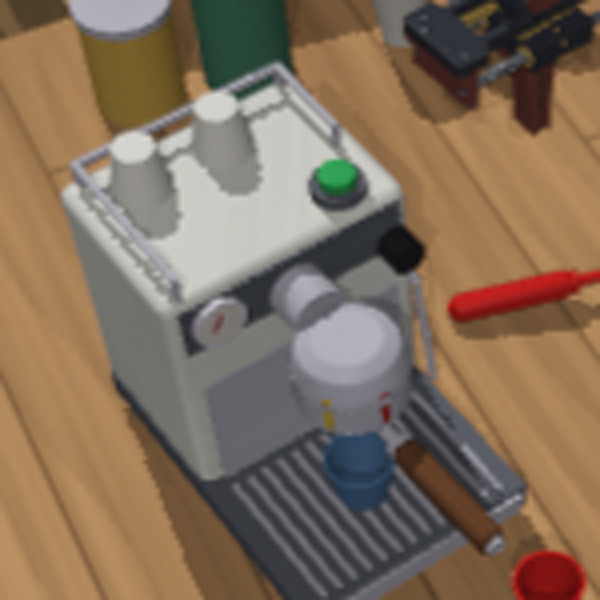

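View pics/s27.png

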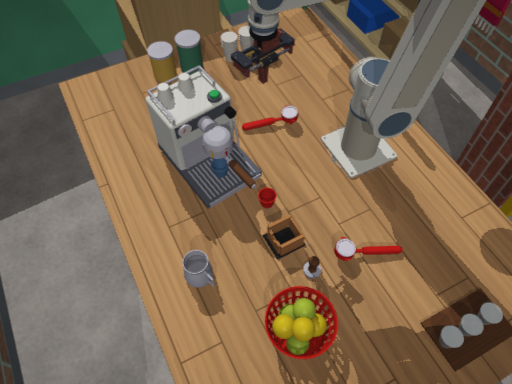

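View pics/w27.png

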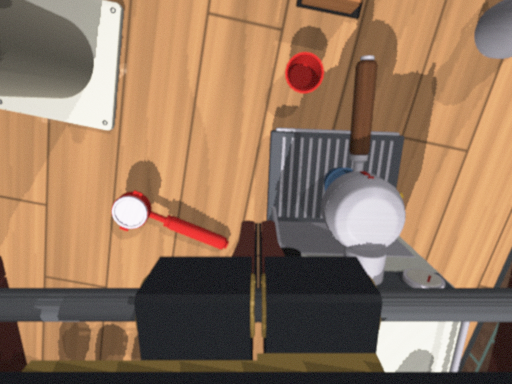

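```bash
python3 - <<'E'
from h import *
w=load('w27'); crop(w,'w27c',260,45,420,200,5)
a=load('s24');b=load('s27')
def tp(x,y,x0,y0,k): return ((x+.5)/k-.5+x0,(y+.5)/k-.5+y0)
print(tp(493,543,130,50,4))
E
```

```text
(252.875, 185.375)
```

View pics/w27c.png

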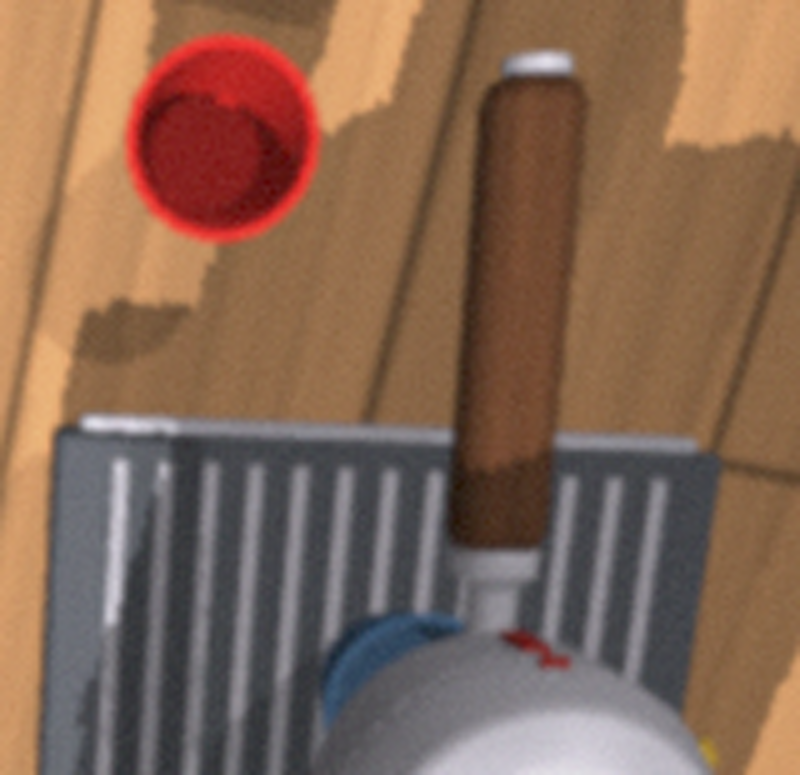

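```bash
python3 - <<'E'
from h import *
w=load('w27')
def tp(x,y): return ((x+.5)/5-.5+260,(y+.5)/5-.5+45)
a=atz(w,tp(538,65),174);b=atz(w,tp(501,530),186);c=atz(w,tp(498,560),180)
h=np.arctan2(*(a-b)[[1,0]]); h2=np.arctan2(*(a-c)[[1,0]])
l=atz(w,tp(85,425),47);r=atz(w,tp(695,445),47)
m=np.arctan2(*(r-l)[[1,0]])+np.pi/2   # tray edge left->right in image; normal
print('handle',h,h2,'straight out',m, a.round(1),l.round(),r.round())
E
python3 -c "
from workcell import ctrl
print(ctrl.close_job())"
```

```text
handle 1.743750396748804 1.7600230456131805 straight out 1.7382042439278238 [496.3  79.  174. ] [411. -41.  47.] [624.  -5.  47.]
the job is handed in; nothing more can be done
None
```

I locked the portafilter into the group head with the handle straight out, pressed and released the brew button, and handed the job in at about 41 s of the 59 s allowed.

**What went wrong on the way**
- **First grip:** it closed on nothing. The fingertips sat about 40 mm higher than the stated tool length implied, so I measured them with the cameras and gripped lower.
- **First insertion:** the portafilter drooped in the grip and the lugs stayed under the ring through the first 0.3 rad of turning. I lowered it, swung back, levelled it by tilting the tool and went in again.

**Last checks**
- **Lock:** on the second turn the ramps carried the weight, and resistance rose to 6 N at the stop. After I let go, the portafilter stayed put with the handle under the red mark. From the wrist view the handle direction is about 1.74–1.76 rad, against 1.738 for straight out.
- **Brew button:** the press came after the lock. It bottomed at 17 N, against the stated 5 N for fully down, then I released it and the button looks out again in the scene picture.
- **Other things:** in the last scene and wrist pictures the cup, jug, tamper, fruit basket and both red look-alike portafilters look to be where they stood, by eye only. The gripper is clear of everything.

**What I could not check:** the gasket lift and the lug seating were never seen directly. I inferred them from forces and the handle's position. The cameras disagreed on the group head's position by a few millimetres, which the fit absorbed.

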